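# Return left-over toiletries to their display trays

### The job

A customer has left four toiletries on the shop counter: a small bottle, a low jar, a tall carton and a flat soap carton. Put each one back into the empty place of the display tray that holds its own kind, standing the way its fellows stand and square with the row, fully down on the tray's floor, and let go of it; set the goods down, do not drop them. Leave the customer's phone where it lies.

Things in the scene. Friction and masses are not known exactly. Their poses are not given: they have to be found in the camera images.
- bottle: small round white plastic bottle with a grey cap and a pale label, loose, standing upright on the counter; body 42 mm in diameter up to 78 mm height, then a shoulder and a cap 28 mm in diameter; 105 mm high in all, about 120 g. Origin: centre of its underside, z up its axis.
- jar: low round white cream jar with a grey lid, loose, standing on the counter; lid 60 mm in diameter (height 34 to 50 mm), body 58 mm in diameter, 50 mm high, about 110 g. Origin: centre of its underside, z up its axis.
- carton: tall narrow white carton with a grey band, loose, standing upright on the counter; 54 mm (its x) by 36 mm (its y) by 108 mm high, about 100 g. Origin: centre of its underside.
- soap: low flat white soap carton with a grey band round it near one end, loose, lying flat on the counter; 80 mm (its x) by 44 mm (its y) by 34 mm high, about 110 g. Origin: centre of its underside.
- tray_bottle: fixed black tray with two round bottles (105 mm high) held fast, then an empty place 58 x 56 mm at its end near the robot. Origin: on the counter under the empty place's centre; x along the row to the stock, away from the robot; y across. Floor 3 mm thick; walls and near lip 3 mm thick, 12 mm high over the counter; outer width 62 mm. Stock centres at x = 50 and 93 mm
- tray_jar: fixed black tray with two low round jars (50 mm high) held fast, then an empty place 76 x 74 mm at its end near the robot. Origin: on the counter under the empty place's centre; x along the row to the stock, away from the robot; y across. Floor 3 mm thick; walls and near lip 3 mm thick, 12 mm high over the counter; outer width 80 mm. Stock centres at x = 68 and 129 mm
- tray_carton: fixed black tray with two tall cartons (108 mm high, x axes along the row) held fast, then an empty place 70 x 50 mm at its end near the robot. Origin: on the counter under the empty place's centre; x along the row to the stock, away from the robot; y across. Floor 3 mm thick; walls and near lip 3 mm thick, 12 mm high over the counter; outer width 56 mm. Stock centres at x = 62 and 117 mm
- tray_soap: fixed black tray with two flat soap cartons (34 mm high, x axes along the row) held fast, then an empty place 96 x 58 mm at its end near the robot. Origin: on the counter under the empty place's centre; x along the row to the stock, away from the robot; y across. Floor 3 mm thick; walls and near lip 3 mm thick, 12 mm high over the counter; outer width 64 mm. Stock centres at x = 88 and 169 mm
- phone: the customer's black phone, loose, lying flat among the goods, in the middle; 150 mm (x) by 74 mm (y) by 9 mm thick. Origin: centre of its underside. To be left where it is.
There are look-alikes about, which are no part of the job. Leave any brown or yellow look-alike of the soap alone.

How it is judged:
By the outcome, as a careful person would: the job done as asked, in the order asked, and still so for the second after the job is handed in, with the robot touching nothing.
It also fails if it takes over 115 s, if anything falls off the work surface, if the arm or the gripper's body presses on something with over 40 N, if the wrist force passes 120 N, or if a joint passes its speed limit or range.

### The arm

A 6-joint arm with a two-finger parallel gripper is mounted at the origin on the work surface. World frame = base frame: x ahead of the robot, y to its left, z up, the work surface at z = 0. Lengths are in m, angles in rad, forces in N, time in s.
With the tool pointing down it reaches from about 0.225 to 0.875 m from the base axis. Payload 3.4 kg.
Tool frame: the origin (TCP) lies on the mounting face of the last link; the fingertips stand 173 mm ahead of it and the grasp point (between the pads) lies 155 mm ahead of it; y points along the fingers, x is the direction in which the jaws open and shut, and the axes are right-handed (so a half turn about y gives the same grasp; the last joint's range is limited). The gripper opens to 85 mm and grips with 20 to 120 N. Pads are 22 mm wide; open, the fingers measure 114 mm over their backs; the gripper's body (76 mm by 85 mm) begins 54 mm behind the grasp point. The pads swing forward as they close: fully open they stand 13 mm farther back than shut.
Start: joints at [1.22, 0.276, 1.505, -0, 1.361, -0.121], TCP at [0.131, 0.56, 0.405] pointing down, gripper open.
Joint ranges: [-2.89, 2.89], [-0.75, 2.08], [0.22, 2.7], [-1.18, 4.32], [0.11, 2.71], [-2.7, 2.7]. Speed limits (rad/s): [2.57, 2.57, 3.14, 3.14, 3.14, 3.14].

### API

Orientations are given as a unit quaternion [w, x, y, z].
In Python, from rig import manip, vision, ticket gives the robot as it stands.
- The arm moves only by the tool arm_command, never from a script. Its argument "increments" is one flat list of numbers, 7 for each row, row after row: the turn, a rotation vector about the tool's x, y, z in rad, then the shift along the tool's x, y, z in cm, then the closure, from 0 (fully open) to 1 (shut). In form: [wx, wy, wz, tx, ty, tz, hand, wx, wy, wz, tx, ty, tz, hand, ...]. A call has 1 to 8 rows; each row shifts and turns the commanded pose from where the row before left it, along the tool's axes as they then stand; what a row does not reach is not made up. A row lasts 1/8 s, in which the tool goes at most 62.5 mm and 10.7 degrees, less where a joint would pass 70% of its speed; a pose out of reach is approached as far as the arm can. A call is refused whole if a number of a shift passes 6.25 or a number of a turn 0.188, either way. A call with a gripper value outside its range is refused whole. The fingers move at their own pace and stop on an object; "grip_force" is the grip in N (left out, the last holds). Time passes only in rows, so rows that do not move let the fingers close. It gives the time, the measured TCP pose, the force and the opening at its end, in the units of the state.
- manip.get_state(): the state, without advancing time (a new reading comes with each control period).
- vision.get_image(name): name is "scene" or "top"; returns the picture (400x640x3 uint8, red, green, blue); there is no depth.
- vision.camera_params(name): a dict with "vfov" (degrees; the focal length in pixels is half the picture's height over the tangent of half this angle, whatever the lens; pixels are square), "cx", "cy" (the principal point, pixels), "R" (3x3) and "t" (3): a world point X has camera coordinates R X + t. Camera axes: x right, y down, z forward; pixel columns grow to the right and rows downward; lengths in m; the calibration is good to about 2 mm. A picture is of the moment at which its call begins. camera_params takes no time and is no camera call.
- ticket.sign_off(): hands the job in, once; it reports no verdict.
The state is a dict: "clock": time; "qpos": joint angles; "qd": joint speeds; "effort": joint torques, N m; "position": TCP position; "ee_rot": TCP orientation; "contact_force": force on the tool from outside, world axes, zero at the start; "moment": the same for the moment, N m; "width": finger opening in m.
Only numpy, scipy, OpenCV 4.12 (cv2) and the standard library are available. Lean on these libraries where they do the work, as an engineer would, in place of code of your own. Each camera call takes 0.05 s, during which the arm holds its last target.

## Working session

There is one attempt and no reset: what is moved stays moved. The work goes in short steps, Python scripts to look and compute and a tool call to move; the robot and the scene stay as the last step left them, time stands still between calls to the robot, and variables do not carry over. Pictures are saved under pics/ and viewed, and the job is handed in when it is done.

Besides the shell and the picture viewer there is one more tool, called after "Call:" as name(argument=value, ...) on one line, values as JSON. arm_command: Moves the arm, as the interface text tells. Its arguments: {"type":"object","properties":{"increments":{"type":"array"},"grip_force":{"type":"number"}},"required":["increments"]}

```bash
mkdir -p pics; ls; python3 - <<'E'
from rig import manip, vision, ticket
import cv2
for n in ("scene","top"):
    im=vision.get_image(n); cv2.imwrite(f"pics/{n}0.png",im[:,:,::-1])
    print(n,vision.camera_params(n))
print(manip.get_state())
E
```

```text
pics
scene {'vfov': 45.66040312664775, 'cx': 318.80664577419816, 'cy': 205.9431047562174, 'R': array([[-0.47651651,  0.87914137,  0.00651654],
       [ 0.65829485,  0.36170559, -0.66016434],
       [-0.58273485, -0.3102894 , -0.75109293]]), 't': array([ 0.35608104, -0.27752105,  1.94992012])}
top {'vfov': 42.03282422144919, 'cx': 317.00310684293794, 'cy': 188.42686592890044, 'R': array([[-0.01771317, -0.99981573, -0.00739969],
       [-0.98495225,  0.01872142, -0.17180972],
       [ 0.1719166 ,  0.00424505, -0.98510236]]), 't': array([-0.13194139,  0.51644199,  1.64790869])}
{'clock': 0.1, 'qpos': array([ 1.22001991e+00,  2.76560581e-01,  1.50600411e+00,  1.80875668e-05,
        1.36072453e+00, -1.20969355e-01]), 'qd': array([ 1.20260578e-03,  8.14530751e-05, -5.16371427e-03, -3.10871711e-04,
        8.17419262e-05, -1.21988629e-03]), 'effort': array([ 1.33960122e-03, -4.17707276e+01, -2.46402383e+01, -3.12928587e-04,
        5.67367708e-03,  3.59968396e-06]), 'position': array([0.13090057, 0.55971412, 0.4039105 ]), 'ee_rot': array([-0.55372104,  0.55433693,  0.43886151, -0.43989107]), 'contact_force': array([ 0.25325539,  0.56504104, -0.45052003]), 'moment': array([0.04218581, 0.03744968, 0.05238029]), 'width': 0.0853081404381379}
```

View pics/scene0.png

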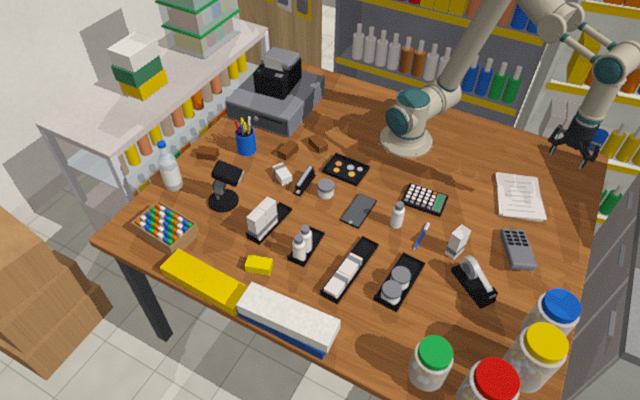

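View pics/top0.png

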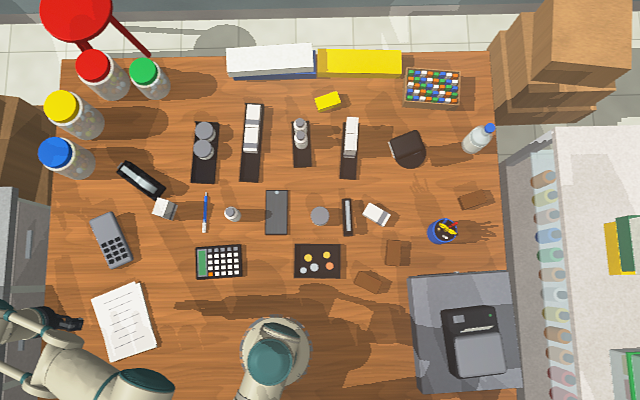

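```bash
python3 - <<'E'
import cv2
t=cv2.imread("pics/top0.png")
def c(im,x0,y0,x1,y1,s,n): cv2.imwrite(f"pics/{n}.png",cv2.resize(im[y0:y1,x0:x1],None,fx=s,fy=s,interpolation=cv2.INTER_CUBIC))
c(t,180,90,380,190,4,"c_trays")
c(t,140,180,300,250,5,"c_left")
c(t,260,180,400,250,5.5,"c_right")
s=cv2.imread("pics/scene0.png")
c(s,230,150,430,310,4,"c_s1")
c(s,380,190,510,310,5,"c_s2")
E
```

```text
(no output)
```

View pics/c_trays.png

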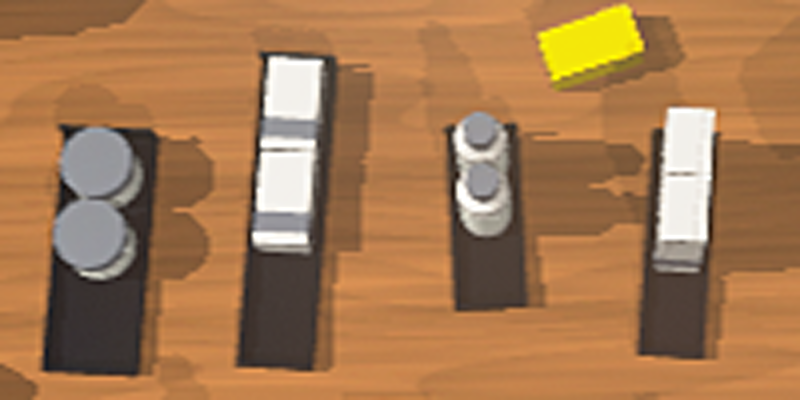

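View pics/c_left.png

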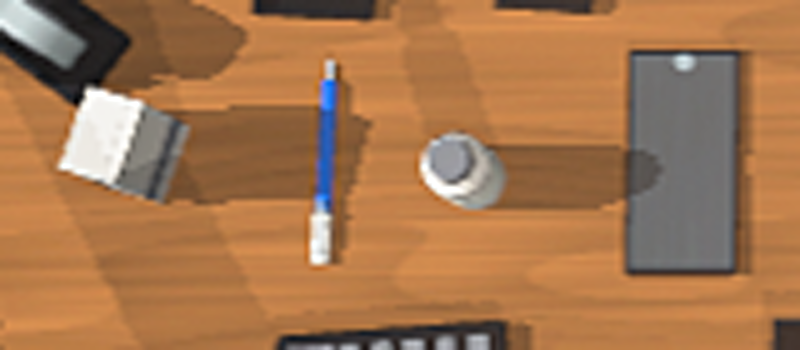

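View pics/c_right.png

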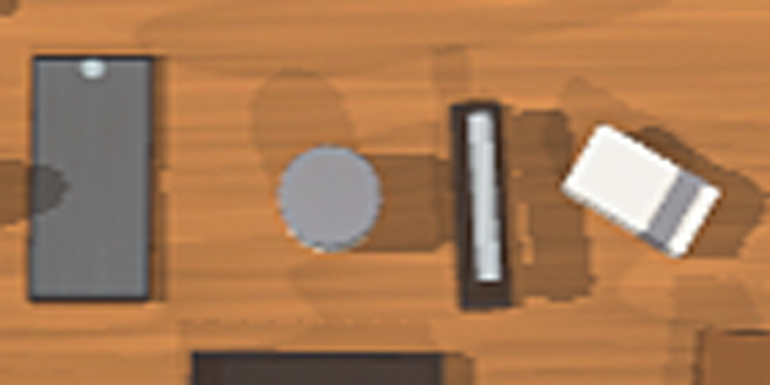

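View pics/c_s1.png

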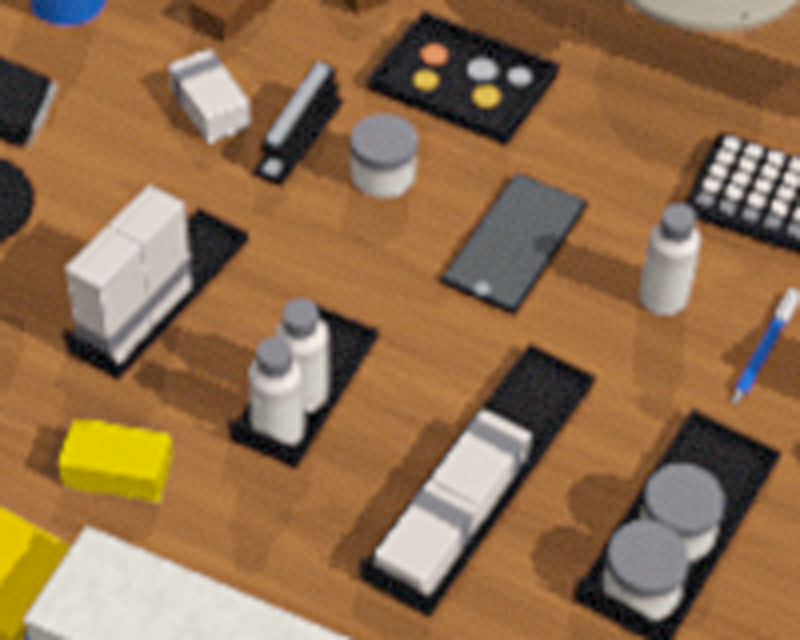

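View pics/c_s2.png

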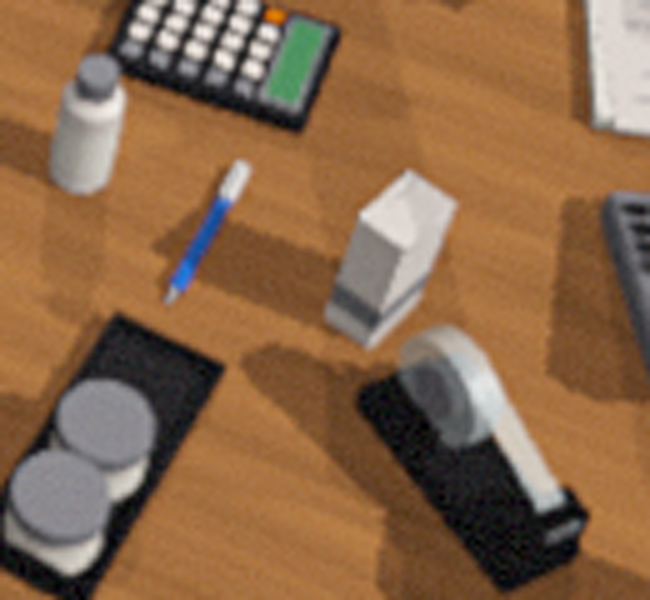

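```bash
cat > h.py <<'E'
import numpy as np, cv2
from scipy.optimize import least_squares
from rig import vision
CP={n:vision.camera_params(n) for n in("scene","top")}
def proj(n,X):
    c=CP[n]; f=200/np.tan(np.radians(c["vfov"]/2)); p=np.atleast_2d(X)@c["R"].T+c["t"]
    return f*p[:,:2]/p[:,2:]+[c["cx"],c["cy"]]
def uncrop(p,s,x0,y0): return (np.array(p,float)+.5)/s-.5+[x0,y0]
def W(pose,P):
    x,y,a=pose; P=np.atleast_2d(P); c,s=np.cos(a),np.sin(a)
    return np.c_[x+c*P[:,0]-s*P[:,1], y+s*P[:,0]+c*P[:,1], P[:,2]]
def fit(obs,p0,rnd=False):
    # obs: list (cam, modelpt, pixel)
    def r(p):
        q=p if not rnd else [p[0],p[1],0]
        return np.concatenate([(proj(n,W(q,m))[0]-px) for n,m,px in obs])
    s=least_squares(r,p0,loss="soft_l1",f_scale=.7); return s.x,r(s.x).reshape(-1,2)
E
cat > fit0.py <<'E'
from h import *
np.set_printoptions(precision=2,suppress=True)
for n in CP: c=CP[n]; print(n,-c["R"].T@c["t"])
T=lambda p:uncrop(p,4,180,90); L=lambda p:uncrop(p,5,140,180); Rr=lambda p:uncrop(p,5.5,260,180)
S1=lambda p:uncrop(p,4,230,150); S2=lambda p:uncrop(p,5,380,190)
res={}
tr={"jar":(.041,.040,(129+30+6)/1e3,[(43,370),(138,375),(60,127),(158,130)],[(778,455),(698,412)]),
"soap":(.051,.032,.215,[(237,366),(313,370),(262,53),(336,57)],[(594,380),(532,347)]),
"bottle":(.032,.031,.120,[(455,309),(526,307),(446,127),(518,125)],[(378,332),(327,308)]),
"carton":(.038,.028,.150,[(638,354),(706,358),(655,130),None],[(247,238),(205,210)])}
for k,(a,b,f,tp,sc) in tr.items():
    def obs(f):
        M=[(-a,b,.012),(-a,-b,.012),(f,b,.012),(f,-b,.012)]
        return [("top",m,T(p)) for m,p in zip(M,tp) if p]+[("scene",m,S1(p)) for m,p in zip(M,sc)]
    best=min(((np.sum(fit(obs(f),[.6,0,0])[1]**2),f) for f in np.linspace(f-.02,f+.02,21)))
    p,r=fit(obs(best[1]),[.6,0,0]); res["tray_"+k]=p; print("tray",k,p*[1e3,1e3,57.3],"far",best[1]); print(r.round(1).tolist())
o={"bottle":[("top",(0,0,.105),L((452,160))),("scene",(0,0,.105),S2((98,72)))],
"jar":[("top",(0,0,.05),Rr((330,197))),("scene",(0,0,.05),S1((385,138)))]}
for k,ob in o.items():
    p,r=fit(ob,[.4,0,0],True); res[k]=p;print(k,p*1e3,r.round(1).tolist())
    for q in ob: print("   single",q[0],fit([q],[.4,0,0],True)[0]*1e3)
h=.108
for k,h,hx,hy,top,sc,p0 in [("carton",.108,.027,.018,
   [((-1,1,1),L((60,167))),((1,1,1),L((90,86))),((1,-1,1),L((143,105))),((1,-1,0),L((188,127))),((-1,-1,0),L((163,202)))],
   [((-1,1,1),S2((457,206))),((1,1,1),S2((405,245))),((-1,-1,1),S2((408,172))),((1,-1,1),S2((362,218))),((1,-1,0),S2((327,312))),((1,1,0),S2((370,347)))],[.4,.4,0]),
 ("soap",.034,.040,.022,
   [((1,1,1),Rr((604,124))),((1,-1,1),Rr((562,188))) ,((-1,1,1),Rr((720,190))),((-1,-1,1),Rr((680,258)))],
   [((1,-1,1),S1((249,97))),((1,1,1),S1((205,125))),((-1,1,1),S1((170,65))),((-1,-1,1),S1((212,50))),((1,1,0),S1((210,142))),((1,-1,0),S1((249,120)))],[.4,-.2,1.])]:
    ob=[(n,(a*hx,b*hy,c*h),px) for n,l in(("top",top),("scene",sc)) for (a,b,c),px in l]
    p,r=fit(ob,p0);res[k]=p;print(k,p*[1e3,1e3,57.3]);print(r.round(1).tolist())
    for n in("top","scene"): print("  ",n,fit([q for q in ob if q[0]==n],p0)[0]*[1e3,1e3,57.3])
E
python3 fit0.py
```

```text
scene [1.49 0.39 1.28]
top [ 0.22 -0.15  1.71]
tray jar [590.96 239.23  -3.76] far 0.165
[[-0.7, -1.1], [-0.5, -1.3], [0.5, 0.1], [-0.5, 0.4], [0.3, -1.5], [-2.2, -1.6]]
tray soap [601.24  84.23  -4.49] far 0.217
[[-0.6, -1.1], [-0.4, -1.0], [-0.1, 0.2], [0.1, 0.2], [0.3, -2.0], [-1.0, -2.1]]
tray bottle [629.44 -90.27   0.89] far 0.12199999999999998
[[-1.2, -0.8], [-0.4, -1.0], [-0.1, 0.3], [0.2, 0.2], [0.3, -1.4], [-3.0, -2.0]]
tray carton [ 590.48 -245.82   -6.33] far 0.152
[[-0.5, -0.8], [-0.7, -0.3], [0.1, 0.3], [0.2, -2.3], [-1.8, -2.1]]
bottle [436.31 132.59   0.  ] [[-0.7, -0.3], [-0.4, -1.6]]
   single top [435.28 130.32   0.  ]
   single scene [442.23 136.29   0.  ]
jar [ 425.73 -146.73    0.  ] [[-0.5, -0.3], [-0.2, -1.3]]
   single top [ 424.86 -148.17    0.  ]
   single scene [ 431.21 -142.81    0.  ]
carton [455.47 350.24 -18.09]
[[-0.7, -0.1], [-0.7, -0.3], [-0.5, -0.8], [-0.0, -0.3], [-0.6, 0.2], [-0.1, -1.5], [0.2, 0.0], [0.2, -1.1], [-0.7, -1.2], [-0.8, 0.2], [-0.4, -0.3]]
   top [454.62 348.64 -18.31]
   scene [457.57 351.9  -18.58]
soap [ 429.24 -331.48  116.46]
[[-0.9, 23.2], [0.3, -0.5], [-0.3, -0.2], [0.5, -24.5], [-0.2, -0.2], [11.7, -15.4], [-0.7, -1.0], [-12.4, 10.9], [10.8, -13.2], [0.2, 0.5]]
   top [ 428.14 -331.66  116.97]
   scene [ 431.67 -326.55   -0.57]
```

```bash
python3 - <<'E'
s=open('fit0.py').read()
a=s.index('   [((1,1,1),Rr'); b=s.index(',[.4,-.2,1.])]')
s=s[:a]+'''   [((1,-1,1),Rr((604,124))),((1,1,1),Rr((562,188))) ,((-1,-1,1),Rr((720,190))),((-1,1,1),Rr((680,258)))],
   [((1,1,1),S1((249,97))),((1,-1,1),S1((205,125))),((-1,-1,1),S1((170,65))),((-1,1,1),S1((212,50))),((1,-1,0),S1((210,142))),((1,1,0),S1((249,120)))]'''+s[b:]
s+='''
import pickle; pickle.dump(res,open("res.pkl","wb"))
'''
open('fit0.py','w').write(s)
E
python3 fit0.py | tail -5
cat > ov.py <<'E'
from h import *
import pickle,sys
def boxl(x0,x1,y0,y1,z0,z1):
    P=[(x,y,z) for x in(x0,x1) for y in(y0,y1) for z in(z0,z1)]
    return [np.array([P[i],P[j]]) for i in range(8) for j in range(i) if bin(i^j).count('1')==1]
def circ(r,z,x=0): t=np.linspace(0,2*np.pi,41); return np.c_[x+r*np.cos(t),r*np.sin(t),0*t+z]
M={"bottle":[circ(.021,0),circ(.021,.078),circ(.014,.105)],"jar":[circ(.029,0),circ(.03,.034),circ(.03,.05)],
"carton":boxl(-.027,.027,-.018,.018,0,.108),"soap":boxl(-.04,.04,-.022,.022,0,.034),
"tray_jar":boxl(-.041,.165,-.04,.04,0,.012)+[circ(.03,.053,.068),circ(.03,.053,.129)],
"tray_soap":boxl(-.051,.215,-.032,.032,0,.012)+boxl(.048,.128,-.022,.022,.003,.037),
"tray_bottle":boxl(-.032,.12,-.031,.031,0,.012)+[circ(.014,.108,.05),circ(.014,.108,.093)],
"tray_carton":boxl(-.038,.15,-.028,.028,0,.012)+boxl(.035,.089,-.018,.018,.003,.111)}
def overlay(src,n,res,box,s,out):
    x0,y0,x1,y1=box; im=cv2.resize(src[y0:y1,x0:x1],None,fx=s,fy=s,interpolation=cv2.INTER_CUBIC)
    for k,p in res.items():
        for l in M[k]:
            q=(proj(n,W(p,l))-[x0,y0]+.5)*s-.5
            cv2.polylines(im,[np.int32(np.round(q*8))],False,(0,0,255),1,cv2.LINE_AA,3)
    cv2.imwrite(out,im)
if __name__=="__main__":
    res=pickle.load(open("res.pkl","rb")); tag=sys.argv[1]
    t=cv2.imread("pics/top0.png"); s=cv2.imread("pics/scene0.png")
    overlay(t,"top",res,(180,90,380,190),4,f"pics/ov{tag}_t.png")
    overlay(t,"top",res,(140,180,300,250),5,f"pics/ov{tag}_l.png")
    overlay(t,"top",res,(260,180,400,250),5.5,f"pics/ov{tag}_r.png")
    overlay(s,"scene",res,(240,150,430,300),4,f"pics/ov{tag}_s.png")
E
python3 ov.py a
```

```text
scene [457.57 351.9  -18.58]
soap [ 428.56 -330.69   57.92]
[[-0.8, -0.4], [0.0, -0.5], [-0.5, 0.2], [0.0, -0.5], [0.0, -0.1], [0.4, -3.0], [-0.3, -1.2], [-0.4, -1.3], [-0.4, -0.8], [0.3, 0.6]]
   top [ 427.52 -331.61   57.83]
   scene [ 432.54 -327.97   58.04]
```

View pics/ova_t.png

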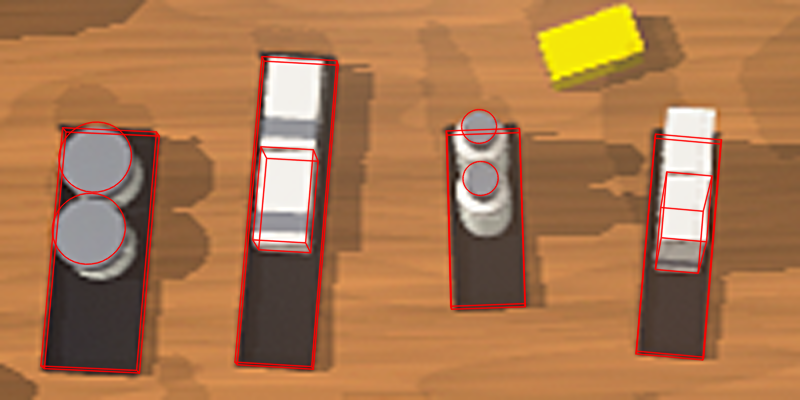

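View pics/ova_s.png

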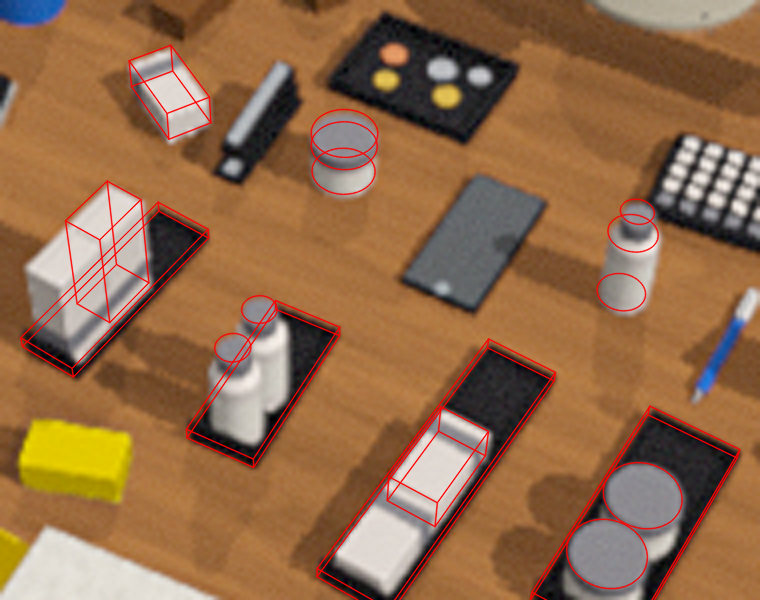

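View pics/ova_r.png

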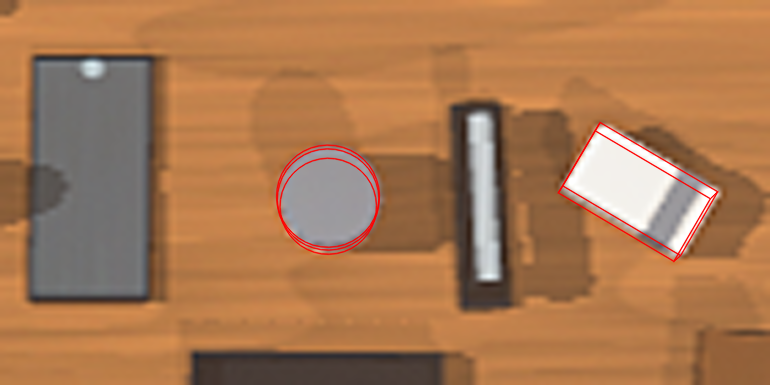

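View pics/ova_l.png

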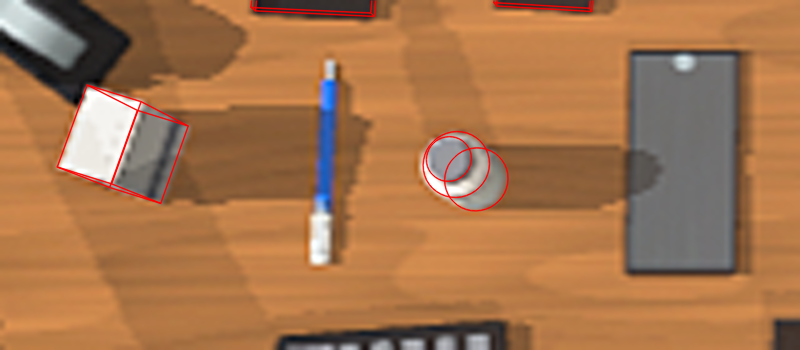

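```bash
cat >> fit0.py <<'E'
print("---- top only w stock")
st={"jar":[((.068,0,.053),(91,235)),((.129,0,.053),(97,162))],
"bottle":[((.05,0,.108),(483,180)),((.093,0,.108),(478,130))],
"carton":[((.144,.018,.111),(668,108)),((.144,-.018,.111),(716,110)),((.035,.018,.111),(657,240)),((.035,-.018,.111),(704,243)),((.035,.018,.003),(653,268)),((.035,-.018,.003),(699,271))],
"soap":[((.209,.022,.037),(270,57)),((.209,-.022,.037),(323,59)),((.048,.022,.037),(254,232)),((.048,-.022,.037),(310,236))]}
for k,(a,b,f,tp,sc) in tr.items():
    M=[(-a,b,.012),(-a,-b,.012)]
    ob=[("top",m,T(p)) for m,p in zip(M,tp)]+[("top",m,T(p)) for m,p in st[k]]
    # lateral edges: far corners with free far length -> use as 4th param
    p,r=fit(ob,[.6,0,0]); res["tray_"+k]=p+[.0015,.0015,0]; print(k,p*[1e3,1e3,57.3],r.round(1).tolist())
    ob2=ob+[("top",m,T(p)) for m,p in zip([(tr[k][2],b,.012),(tr[k][2],-b,.012)],tp[2:]) if p]
    print("   ",fit(ob2,[.6,0,0])[0]*[1e3,1e3,57.3])
pickle.dump(res,open("res.pkl","wb"))
E
python3 fit0.py | sed -n '/----/,$p'; python3 ov.py b
```

```text
---- top only w stock
jar [586.31 237.19  -3.86] [[-0.1, 0.2], [0.1, 0.1], [-0.0, -0.3], [0.1, -0.0]]
    [587.5  237.27  -3.43]
soap [599.51  82.15  -4.42] [[0.0, -0.6], [0.2, -0.5], [0.2, -0.4], [-0.1, -0.2], [0.2, 2.3], [-0.6, 2.1]]
    [601.42  82.21  -4.22]
bottle [626.64 -92.34   1.85] [[-0.4, 0.1], [0.4, -0.3], [-0.3, 0.3], [0.3, -0.2]]
    [627.88 -92.31   1.94]
carton [ 589.18 -246.12   -5.04] [[-0.2, -0.3], [-0.3, -0.1], [0.1, -0.3], [-0.6, -0.0], [0.8, -0.2], [0.4, -0.2], [0.3, 0.7], [-0.5, 0.7]]
    [ 589.54 -246.1    -5.44]
```

View pics/ovb_t.png

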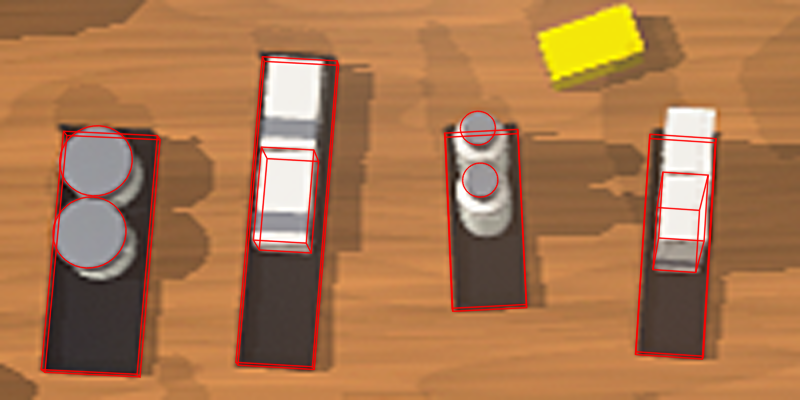

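```bash
cat > go.py <<'E'
import numpy as np,sys
from scipy.spatial.transform import Rotation as Ro
from rig import manip
s=manip.get_state(); q=s["ee_rot"]; R=Ro.from_quat([q[1],q[2],q[3],q[0]]).as_matrix()
p=s["position"]
print("t %.2f"%s["clock"],"pos",(p*1e3).round(1),"q",s["qpos"].round(3),"F",s["contact_force"].round(1),"w",round(s["width"]*1e3,1))
jaw=np.degrees(np.arctan2(R[1,0],R[0,0])); print("jaw x yaw %.1f"%jaw,"tool z",R[:,2].round(4))
if len(sys.argv)>1:
    # target x y z(TCP) mm, jaw yaw deg
    x,y,z,yaw=map(float,sys.argv[1:5])
    c,sn=np.cos(np.radians(yaw)),np.sin(np.radians(yaw))
    T=np.array([[c,sn,0],[sn,-c,0],[0,0,-1.]])
    rv=Ro.from_matrix(R.T@T).as_rotvec(); d=np.array([x,y,z])-p*1e3
    print("rotvec tool",rv.round(3)," shift cm in CURRENT axes",(R.T@d/10).round(2)," in TARGET axes",(T.T@d/10).round(2),"dist",np.linalg.norm(d).round(1))
E
python3 go.py 436.5 131.9 300 91
```

```text
t 0.10 pos [130.9 559.7 403.9] q [ 1.22   0.277  1.506  0.     1.361 -0.121] F [ 0.3  0.6 -0.5] w 85.3
jaw x yaw 76.8 tool z [-9.737e-01  2.278e-01  2.000e-04]
rotvec tool [-1.562 -0.193 -0.195]  shift cm in CURRENT axes [-34.68  10.44 -39.5 ]  in TARGET axes [-43.31  29.81  10.39] dist 535.9
```

```bash
python3 - <<'E'
s=open('go.py').read()
s=s.replace('"tool z",R[:,2].round(4)','"tool y",R[:,1].round(4)')
s=s.replace("T=np.array([[c,sn,0],[sn,-c,0],[0,0,-1.]])","xx=np.array([c,sn,0]);yy=np.array([0,0,-1.]);T=np.c_[xx,yy,np.cross(xx,yy)]")
open('go.py','w').write(s)
E
python3 go.py 436.5 131.9 360 91
python3 go.py 436.5 131.9 360 -89
```

```text
t 0.10 pos [130.9 559.7 403.9] q [ 1.22   0.277  1.506  0.     1.361 -0.121] F [ 0.3  0.6 -0.5] w 85.3
jaw x yaw 76.8 tool y [-6.0e-04 -1.6e-03 -1.0e+00]
rotvec tool [-0.    -0.247 -0.002]  shift cm in CURRENT axes [-34.69   4.44 -39.5 ]  in TARGET axes [-43.31   4.39 -29.81] dist 527.6
t 0.10 pos [130.9 559.7 403.9] q [ 1.22   0.277  1.506  0.     1.361 -0.121] F [ 0.3  0.6 -0.5] w 85.3
jaw x yaw 76.8 tool y [-6.0e-04 -1.6e-03 -1.0e+00]
rotvec tool [ 2.000e-03  2.894e+00 -1.000e-03]  shift cm in CURRENT axes [-34.69   4.44 -39.5 ]  in TARGET axes [43.31  4.39 29.81] dist 527.6
```

Call:
arm_command(increments=[0,-0.123,0,0,0,0,0,0,-0.123,0,-2,0,-1.4,0,0,0,0,-4.6,0.5,-3.2,0,0,0,0,-4.6,0.5,-3.2,0,0,0,0,-4.6,0.5,-3.2,0,0,0,0,-4.6,0.5,-3.2,0,0,0,0,-4.6,0.5,-3.2,0,0,0,0,-4.6,0.5,-3.2,0], grip_force=40)

```text
clock: 1.1
position: [0.3398, 0.2641, 0.3744]
ee_rot: [-0.496, 0.496, 0.504, -0.504]
contact_force: [0.6, -0.3, -0.7]
width: 0.0856
```

```bash
python3 go.py 436.5 131.9 330 91
```

```text
t 1.10 pos [339.8 264.1 374.4] q [ 0.499  0.077  1.838  0.     1.226 -1.089] F [ 0.6 -0.3 -0.7] w 85.6
jaw x yaw 90.9 tool y [ 1.e-04  2.e-04 -1.e+00]
rotvec tool [ 0.    -0.001  0.   ]  shift cm in CURRENT axes [-13.37   4.44  -9.45]  in TARGET axes [-13.38   4.44  -9.44] dist 169.7
```

Call:
arm_command(increments=[0,0,0,-4.4,1.4,-3.1,0,0,0,0,-4.4,1.4,-3.1,0,0,0,0,-3.4,1.2,-2.4,0,0,0,0,-0.8,0.3,-0.5,0,0,0,0,0,0,0,0])

```text
clock: 1.72
position: [0.4322, 0.137, 0.3313]
ee_rot: [0.497, -0.496, -0.503, 0.504]
contact_force: [-0.1, 0.0, 0.6]
width: 0.0855
```

```bash
python3 go.py 436.5 131.9 215 91; python3 - <<'E'
from h import *
im=vision.get_image("top")[:,:,::-1]; cv2.imwrite("pics/top1.png",im)
cv2.imwrite("pics/top1c.png",cv2.resize(im[170:270,170:310],None,fx=5,fy=5,interpolation=cv2.INTER_CUBIC))
im=vision.get_image("scene")[:,:,::-1]
cv2.imwrite("pics/sc1c.png",cv2.resize(im[130:270,330:480],None,fx=4,fy=4,interpolation=cv2.INTER_CUBIC))
E
```

```text
t 1.73 pos [432.2 137.  331.3] q [ 1.530e-01  1.510e-01  1.868e+00  1.000e-03  1.124e+00 -1.433e+00] F [-0.1  0.   0.6] w 85.5
jaw x yaw 90.8 tool y [-1.5e-03  5.0e-04 -1.0e+00]
rotvec tool [-0.002 -0.003  0.   ]  shift cm in CURRENT axes [-0.52 11.63 -0.44]  in TARGET axes [-0.52 11.63 -0.42] dist 116.5
```

View pics/top1c.png

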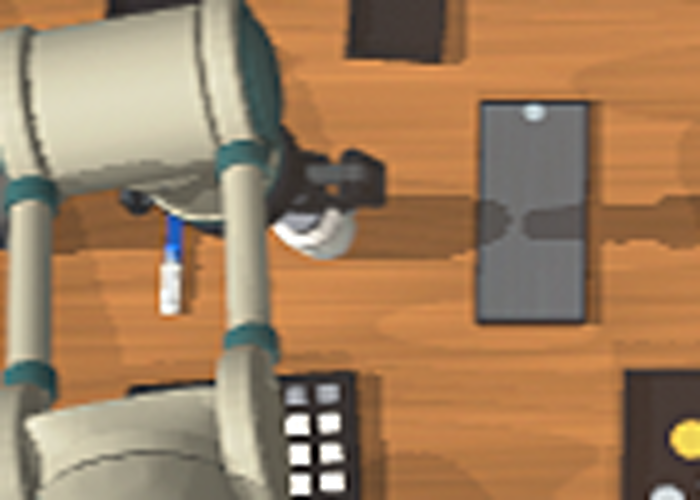

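View pics/sc1c.png

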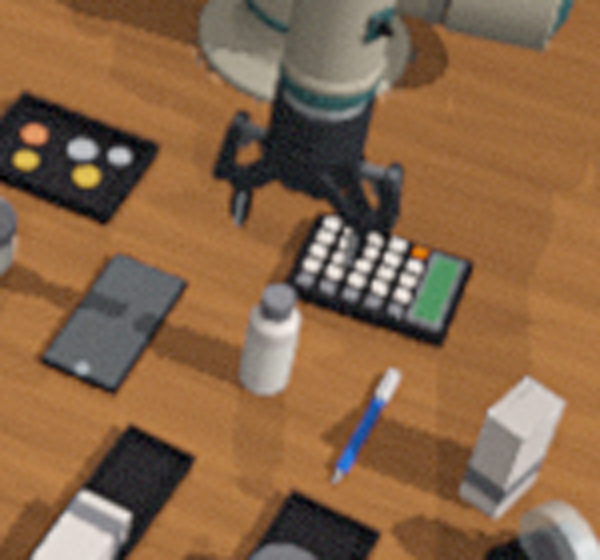

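Call:
arm_command(increments=[0,0,0,-0.5,0,-0.4,0,0,0,0,0,4,0,0,0,0,0,0,4.5,0,0,0,0,0,0,3.5,0,0,0,0,0,0,0.6,0,0,0,0,0,0,0,0,0])

```text
clock: 2.58
position: [0.4368, 0.1328, 0.2066]
ee_rot: [-0.495, 0.496, 0.505, -0.504]
contact_force: [0.2, -0.5, 0.6]
width: 0.0851
```

```bash
python3 go.py 436.5 131.9 205 91; python3 - <<'E'
from h import *
im=vision.get_image("scene")[:,:,::-1]
cv2.imwrite("pics/sc2c.png",cv2.resize(im[130:270,330:480],None,fx=5,fy=5,interpolation=cv2.INTER_CUBIC))
E
```

```text
t 2.58 pos [436.8 132.8 206.6] q [ 0.143  0.312  2.036  0.     0.792 -1.446] F [ 0.2 -0.5  0.6] w 85.1
jaw x yaw 91.0 tool y [ 1.5e-03  3.0e-04 -1.0e+00]
rotvec tool [ 0.001 -0.     0.   ]  shift cm in CURRENT axes [-0.09  0.16  0.04]  in TARGET axes [-0.09  0.16  0.04] dist 1.9
```

View pics/sc2c.png

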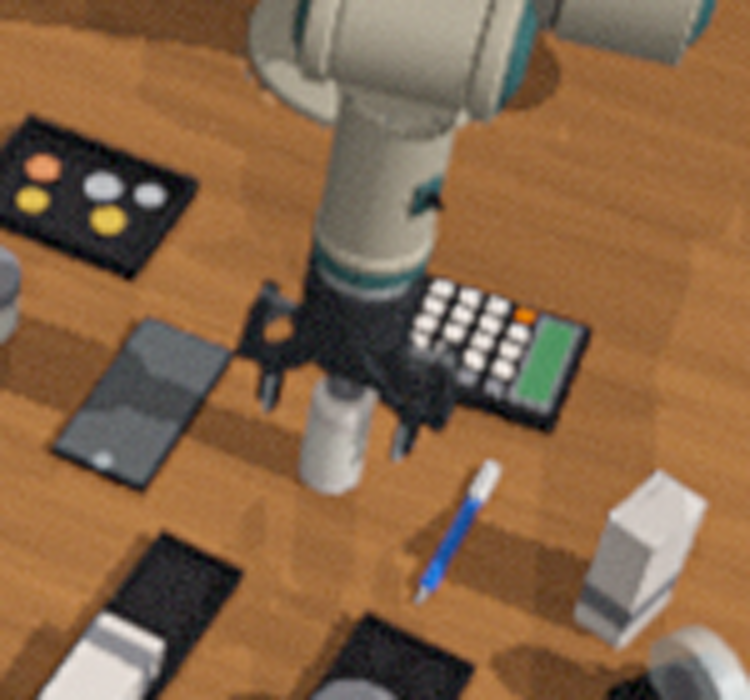

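Call:
arm_command(increments=[0,0,0,0,0,0,0.6,0,0,0,0,0,0,1,0,0,0,0,0,0,1,0,0,0,0,0,0,1,0,0,0,0,0,0,1], grip_force=40)

```text
clock: 3.25
position: [0.4365, 0.1324, 0.2062]
ee_rot: [-0.496, 0.496, 0.504, -0.504]
contact_force: [-0.5, -0.1, 6.6]
width: 0.0415
```

```bash
python3 go.py 628 -91 330 91.6
```

```text
t 3.25 pos [436.5 132.4 206.2] q [ 1.420e-01  3.120e-01  2.037e+00  1.000e-03  7.910e-01 -1.446e+00] F [-0.5 -0.1  6.6] w 41.5
jaw x yaw 90.9 tool y [ 5.e-04  5.e-04 -1.e+00]
rotvec tool [ 0.001 -0.012  0.001]  shift cm in CURRENT axes [-22.63 -12.38 -18.8 ]  in TARGET axes [-22.86 -12.38 -18.52] dist 319.2
```

Call:
arm_command(increments=[0,0,0,0,-2,0,1,0,0,0,0,-5,0,1,0,0,0,0,-5,0,1,0,-0.012,0,-3.8,0,-3.1,1,0,0,0,-4.7,0,-3.9,1,0,0,0,-4.7,0,-3.9,1,0,0,0,-4.7,0,-3.9,1,0,0,0,-3.4,0,-2.8,1])

```text
clock: 4.25
position: [0.6192, -0.0785, 0.3248]
ee_rot: [0.493, -0.493, -0.506, 0.507]
contact_force: [-0.0, -0.2, -1.9]
width: 0.0412
```

Call:
arm_command(increments=[0,0,0,-1,0,-0.8,1,0,0,0,0,0,0,1,0,0,0,0,0,0,1])

```text
clock: 4.62
position: [0.6251, -0.0847, 0.3254]
ee_rot: [0.493, -0.492, -0.507, 0.507]
contact_force: [0.4, 0.8, -1.7]
width: 0.0412
```

```bash
python3 go.py 628 -91 209.2 91.6; python3 - <<'E'
from h import *
im=vision.get_image("scene")[:,:,::-1]
cv2.imwrite("pics/sc3.png",cv2.resize(im[120:300,230:430],None,fx=4,fy=4,interpolation=cv2.INTER_CUBIC)[:600])
E
```

```text
t 4.62 pos [625.1 -84.7 325.4] q [-2.450e-01  4.100e-01  1.503e+00  1.000e-03  1.231e+00 -1.845e+00] F [ 0.4  0.8 -1.7] w 41.2
jaw x yaw 91.7 tool y [-0.0019  0.0011 -1.    ]
rotvec tool [-0.002  0.001  0.001]  shift cm in CURRENT axes [-0.65 11.61 -0.29]  in TARGET axes [-0.64 11.62 -0.27] dist 116.4
```

View pics/sc3.png

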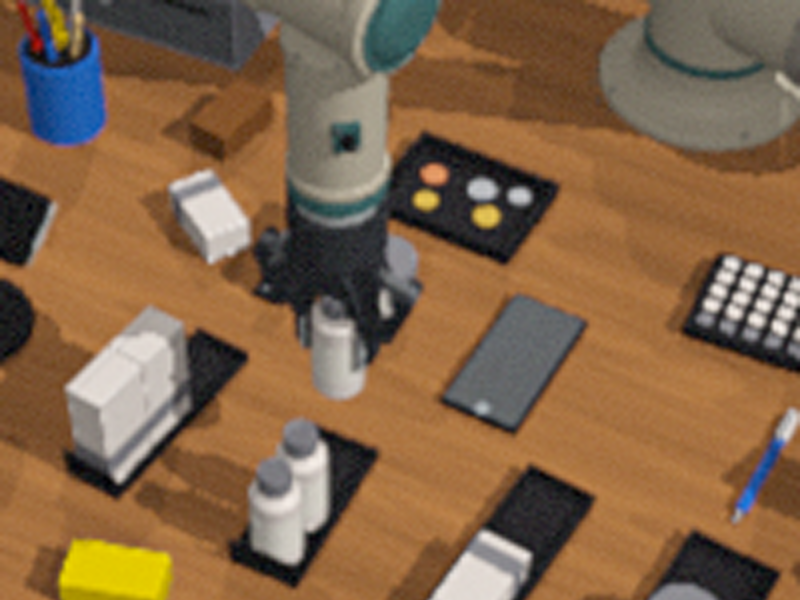

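Call:
arm_command(increments=[0,0,0,0,0,3.5,1,0,0,0,0,0,4.5,1,0,0,0,0,4,2.5,1,0,0,0,0,4,0,1,0,0,0,0,2.4,0,1,0,0,0,0,0.7,0,1,0,0,0,0,0,0,1])

```text
clock: 5.55
position: [0.5212, -0.0883, 0.2151]
ee_rot: [-0.493, 0.493, 0.507, -0.507]
contact_force: [-0.6, -1.2, -0.4]
width: 0.0409
```

```bash
python3 go.py 520 -85 206.2 91.6
```

```text
t 5.55 pos [521.2 -88.3 215.1] q [-0.299  0.386  1.873  0.     0.883 -1.9  ] F [-0.6 -1.2 -0.4] w 40.9
jaw x yaw 91.7 tool y [ 3.e-04  1.e-04 -1.e+00]
rotvec tool [0.    0.001 0.   ]  shift cm in CURRENT axes [0.33 0.89 0.11]  in TARGET axes [0.33 0.89 0.11] dist 9.6
```

Call:
arm_command(increments=[0,0,0,0,0.5,0,1,0,0,0,0,0.2,0,1,0,0,0,0,0,0,1])

```text
clock: 5.92
position: [0.5213, -0.0888, 0.2079]
ee_rot: [-0.493, 0.493, 0.507, -0.507]
contact_force: [0.0, -0.4, -0.9]
width: 0.0411
```

Call:
arm_command(increments=[0,0,0,0,0.1,0,1,0,0,0,0,0,0,1])

```text
clock: 6.18
position: [0.5212, -0.0889, 0.2067]
ee_rot: [-0.493, 0.493, 0.507, -0.507]
contact_force: [0.1, -0.6, -1.4]
width: 0.0411
```

Call:
arm_command(increments=[0,0,0,0,0.1,0,1,0,0,0,0,0,0,1])

```text
clock: 6.42
position: [0.5213, -0.0888, 0.2062]
ee_rot: [-0.493, 0.493, 0.507, -0.507]
contact_force: [-1.8, 1.0, 3.5]
width: 0.0411
```

Call:
arm_command(increments=[0,0,0,0,0.1,0,1,0,0,0,0,0,0,1])

```text
clock: 6.68
position: [0.5213, -0.0888, 0.2061]
ee_rot: [-0.493, 0.493, 0.507, -0.507]
contact_force: [-3.8, 0.6, 11.5]
width: 0.0412
```

Call:
arm_command(increments=[0,0,0,0,-0.1,0,0.4,0,0,0,0,0,0,0.1,0,0,0,0,0,0,0.1,0,0,0,0,-1,0,0.1,0,0,0,0,-0.4,0,0.1,0,0,0,0,0,0,0.1])

```text
clock: 7.42
position: [0.5214, -0.0889, 0.2201]
ee_rot: [-0.493, 0.493, 0.507, -0.507]
contact_force: [-1.2, 0.6, 0.3]
width: 0.0767
```

Call:
arm_command(increments=[0,0,0,0,0,0,0.6,0,0,0,0,0,0,1,0,0,0,0,0,0,1,0,0,0,0,0,0,1,0,0,0,0,0,0,1])

```text
clock: 8.05
position: [0.5213, -0.0889, 0.2198]
ee_rot: [-0.493, 0.493, 0.507, -0.507]
contact_force: [-0.4, -0.3, 1.2]
width: 0.0411
```

```bash
python3 go.py 628 -91 330 91.6
```

```text
t 8.05 pos [521.3 -88.9 219.8] q [-0.3    0.38   1.867  0.     0.894 -1.9  ] F [-0.4 -0.3  1.2] w 41.1
jaw x yaw 91.6 tool y [ 3.e-04 -0.e+00 -1.e+00]
rotvec tool [ 0.  0. -0.]  shift cm in CURRENT axes [ -0.51 -11.02 -10.66]  in TARGET axes [ -0.51 -11.02 -10.66] dist 153.4
```

Call:
arm_command(increments=[0,0,0,0,-3,0,1,0,0,0,0,-3,-1,1,0,0,0,-0.2,0,-4.5,1,0,0,0,-0.1,0,-4,1,0,0,0,0,0,-1.1,1,0,0,0,0,0,0,1,0,0,0,0,0,0,1])

```text
clock: 8.93
position: [0.6259, -0.0887, 0.2791]
ee_rot: [0.494, -0.492, -0.506, 0.508]
contact_force: [0.9, 0.1, -1.5]
width: 0.0411
```

```bash
python3 go.py 628 -91 222.8 91.6; python3 - <<'E'
from h import *
for n,b in(("scene",(230,150,430,300)),("top",(200,60,400,210))):
    im=vision.get_image(n)[:,:,::-1]
    cv2.imwrite(f"pics/p4{n}.png",cv2.resize(im[b[1]:b[3],b[0]:b[2]],None,fx=4,fy=4,interpolation=cv2.INTER_CUBIC))
E
```

```text
t 8.93 pos [625.9 -88.7 279.1] q [-0.251  0.449  1.561 -0.     1.134 -1.85 ] F [ 0.9  0.1 -1.5] w 41.1
jaw x yaw 91.6 tool y [-2.8e-03  7.0e-04 -1.0e+00]
rotvec tool [-0.003  0.     0.001]  shift cm in CURRENT axes [-0.24  5.63 -0.22]  in TARGET axes [-0.24  5.63 -0.2 ] dist 56.3
```

View pics/p4scene.png

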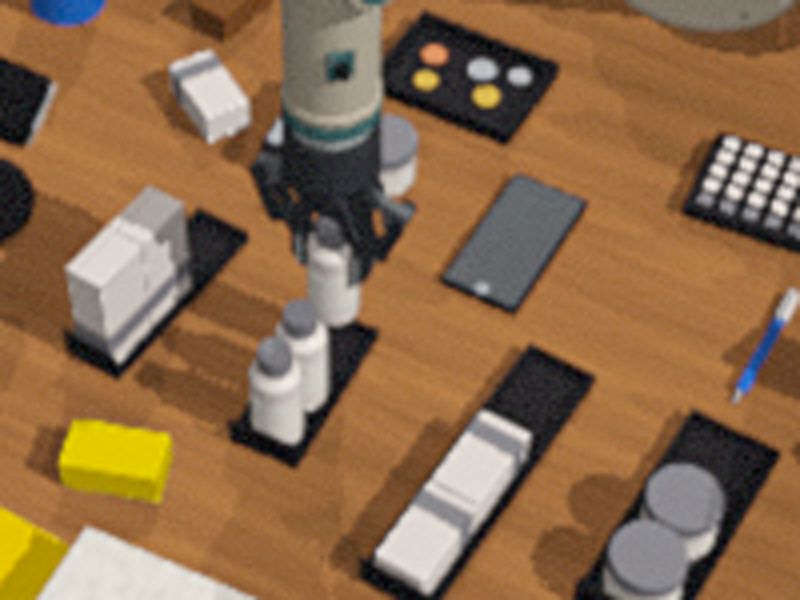

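View pics/p4top.png

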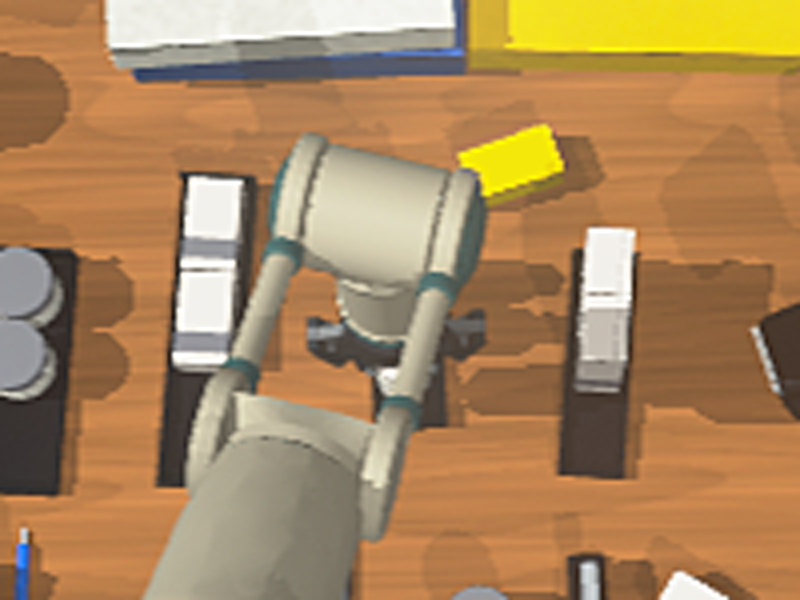

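Call:
arm_command(increments=[0,0,0,-0.2,0,-0.2,1,0,0,0,0,2,0,1,0,0,0,0,2,0,1,0,0,0,0,0.7,0,1,0,0,0,0,0,0,1])

```text
clock: 9.65
position: [0.6292, -0.0909, 0.2325]
ee_rot: [0.493, -0.493, -0.507, 0.507]
contact_force: [0.5, 0.2, -1.9]
width: 0.0411
```

```bash
python3 go.py 628 -91 222.8 91.6
```

```text
t 9.65 pos [629.2 -90.9 232.5] q [-0.253  0.497  1.608  0.     1.037 -1.852] F [ 0.5  0.2 -1.9] w 41.1
jaw x yaw 91.6 tool y [-6.e-04  2.e-04 -1.e+00]
rotvec tool [-0.001  0.     0.   ]  shift cm in CURRENT axes [-0.01  0.97  0.12]  in TARGET axes [-0.01  0.97  0.12] dist 9.8
```

Call:
arm_command(increments=[0,0,0,0,0.5,0.1,1,0,0,0,0,0.3,0,1,0,0,0,0,0,0,1])

```text
clock: 10.02
position: [0.6282, -0.0908, 0.2247]
ee_rot: [0.493, -0.493, -0.507, 0.507]
contact_force: [0.6, -0.6, -2.2]
width: 0.0412
```

Call:
arm_command(increments=[0,0,0,0,0.1,0,1,0,0,0,0,0,0,1])

```text
clock: 10.28
position: [0.6283, -0.0908, 0.2237]
ee_rot: [-0.493, 0.493, 0.507, -0.507]
contact_force: [0.6, -0.3, -1.0]
width: 0.0408
```

Call:
arm_command(increments=[0,0,0,0,0.1,0,1,0,0,0,0,0,0,1])

```text
clock: 10.52
position: [0.6284, -0.0908, 0.2228]
ee_rot: [-0.493, 0.493, 0.507, -0.507]
contact_force: [-1.2, 0.6, -0.8]
width: 0.0412
```

Call:
arm_command(increments=[0,0,0,0,0.05,0,1,0,0,0,0,0,0,1])

```text
clock: 10.78
position: [0.6284, -0.0908, 0.2228]
ee_rot: [-0.493, 0.493, 0.507, -0.507]
contact_force: [-0.4, -0.1, 2.8]
width: 0.0408
```

Call:
arm_command(increments=[0,0,0,0,0.05,0,1,0,0,0,0,0,0,1])

```text
clock: 11.02
position: [0.6284, -0.0908, 0.2228]
ee_rot: [-0.493, 0.493, 0.507, -0.507]
contact_force: [-0.4, 0.2, 7.0]
width: 0.0411
```

Call:
arm_command(increments=[0,0,0,0,-0.05,0,0.6,0,0,0,0,0,0,0.2,0,0,0,0,0,0,0,0,0,0,0,-2,0,0,0,0,0,0,-4.5,0,0,0,0,0,0,-4.5,0,0,0,0,0,0,0,0,0])

```text
clock: 11.9
position: [0.6295, -0.0911, 0.3363]
ee_rot: [-0.49, 0.496, 0.509, -0.505]
contact_force: [0.4, -0.7, 0.6]
width: 0.0852
```

```bash
python3 go.py 426.2 -146.8 250 86.3; python3 - <<'E'
from h import *
for n,b in(("scene",(230,150,430,300)),):
    im=vision.get_image(n)[:,:,::-1]
    cv2.imwrite(f"pics/p5{n}.png",cv2.resize(im[b[1]:b[3],b[0]:b[2]],None,fx=4,fy=4,interpolation=cv2.INTER_CUBIC))
E
```

```text
t 11.90 pos [629.5 -91.1 336.3] q [-0.253  0.406  1.479  0.     1.247 -1.852] F [ 0.4 -0.7  0.6] w 85.2
jaw x yaw 91.6 tool y [ 0.0084 -0.0021 -1.    ]
rotvec tool [ 0.008  0.093 -0.002]  shift cm in CURRENT axes [-4.97  8.47 20.55]  in TARGET axes [-6.87  8.63 19.93] dist 227.8
```

View pics/p5scene.png

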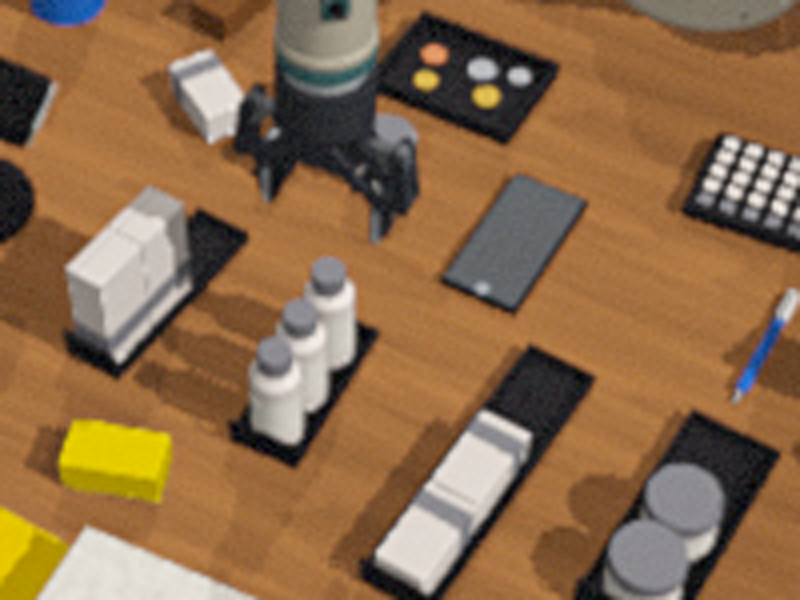

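Call:
arm_command(increments=[0.008,0.093,0,0,0,2.5,0.1,0,0,0,-1.4,0,4.5,0.1,0,0,0,-1.8,2,5,0.1,0,0,0,-1.8,3,4.5,0.1,0,0,0,-1.5,3,3,0.1,0,0,0,0,0.5,0.5,0.1,0,0,0,0,0,0,0.1])

```text
clock: 12.82
position: [0.424, -0.145, 0.248]
ee_rot: [0.518, -0.514, -0.481, 0.485]
contact_force: [0.5, 0.0, 0.5]
width: 0.0771
```

```bash
python3 go.py 426.2 -146.8 196 86.3
```

```text
t 12.82 pos [ 424. -145.  248.] q [-0.484  0.243  1.997 -0.004  0.909 -1.987] F [0.5 0.  0.5] w 77.1
jaw x yaw 86.2 tool y [-0.0086  0.001  -1.    ]
rotvec tool [-0.009 -0.001  0.   ]  shift cm in CURRENT axes [-0.17  5.2  -0.27]  in TARGET axes [-0.16  5.2  -0.23] dist 52.1
```

Call:
arm_command(increments=[-0.008,0,0,-0.15,0,-0.2,0.1,0,0,0,0,2.5,0,0.1,0,0,0,0,2.2,0,0.1,0,0,0,0,0.4,0,0.1,0,0,0,0,0,0,0.1])

```text
clock: 13.45
position: [0.4267, -0.1468, 0.198]
ee_rot: [-0.515, 0.516, 0.484, -0.484]
contact_force: [1.3, -0.3, 0.1]
width: 0.077
```

```bash
python3 go.py 426.2 -146.8 196 86.3; python3 - <<'E'
from h import *
for n,b in(("scene",(260,130,410,250)),):
    im=vision.get_image(n)[:,:,::-1]
    cv2.imwrite(f"pics/p6{n}.png",cv2.resize(im[b[1]:b[3],b[0]:b[2]],None,fx=5,fy=5,interpolation=cv2.INTER_CUBIC))
E
```

```text
t 13.45 pos [ 426.7 -146.8  198. ] q [-0.486  0.319  2.058 -0.     0.764 -1.992] F [ 1.3 -0.3  0.1] w 77.0
jaw x yaw 86.3 tool y [ 1.3e-03 -8.0e-04 -1.0e+00]
rotvec tool [ 0.001  0.    -0.001]  shift cm in CURRENT axes [-0.    0.2   0.05]  in TARGET axes [-0.    0.2   0.05] dist 2.1
```

View pics/p6scene.png

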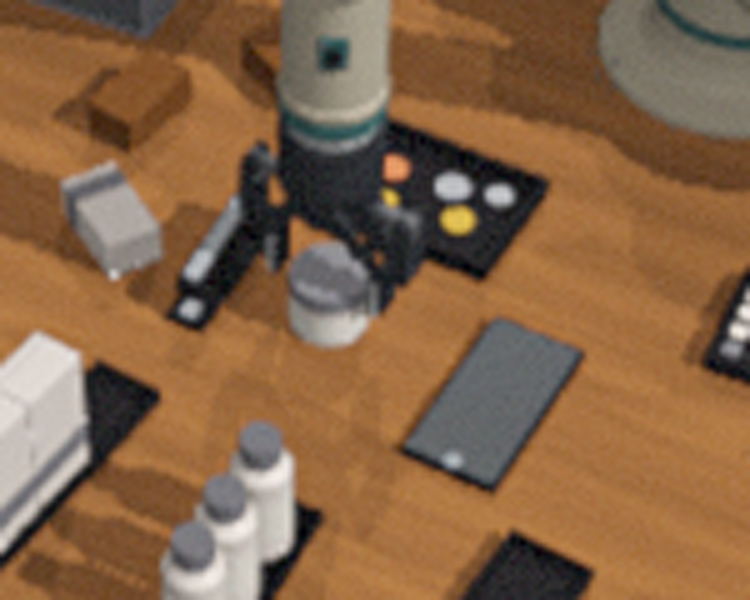

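Call:
arm_command(increments=[0,0,0,0,0.3,0,0.1,0,0,0,0,0,0,0.5,0,0,0,0,0,0,1,0,0,0,0,0,0,1,0,0,0,0,0,0,1])

```text
clock: 14.12
position: [0.4258, -0.1467, 0.1953]
ee_rot: [-0.516, 0.516, 0.484, -0.483]
contact_force: [-0.9, 0.6, 6.2]
width: 0.0588
```

```bash
python3 go.py 426.2 -146.8 196 86.3
```

```text
t 14.12 pos [ 425.8 -146.7  195.3] q [-0.486  0.323  2.062 -0.     0.756 -1.992] F [-0.9  0.6  6.2] w 58.8
jaw x yaw 86.3 tool y [ 8.e-04 -6.e-04 -1.e+00]
rotvec tool [ 0.001 -0.    -0.001]  shift cm in CURRENT axes [-0.01 -0.07 -0.04]  in TARGET axes [-0.01 -0.07 -0.04] dist 0.9
```

Call:
arm_command(increments=[0,0,0,0,-2,0,1,0,0,0,0,-4,0,1,0,0,0,1.5,-3,-0.5,1,0,0,0,3.5,0,-1.2,1,0,0,0,5.2,0,-1.9,1,0,0,0,5.2,0,-1.9,1,0,0,0,5.2,0,-1.9,1,0,0,0,5.2,0,-1.9,1])

```text
clock: 15.12
position: [0.5356, 0.1065, 0.2844]
ee_rot: [-0.516, 0.516, 0.483, -0.484]
contact_force: [1.0, -0.7, -0.8]
width: 0.0589
```

```bash
python3 go.py 588.5 238.7 285 86.3
```

```text
t 15.12 pos [535.6 106.5 284.4] q [ 6.900e-02  3.280e-01  1.750e+00 -1.000e-03  1.063e+00 -1.437e+00] F [ 1.  -0.7 -0.8] w 58.9
jaw x yaw 86.3 tool y [ 1.e-04 -6.e-04 -1.e+00]
rotvec tool [ 0.    -0.    -0.001]  shift cm in CURRENT axes [13.54 -0.07 -4.43]  in TARGET axes [13.54 -0.06 -4.43] dist 142.4
```

Call:
arm_command(increments=[0,0,0,4.5,0,-1.5,1,0,0,0,4.3,0,-1.5,1,0,0,0,2.5,0,-0.9,1,0,0,0,0.8,0,-0.1,1,0,0,0,0,0,0,1,0,0,0,0,0,0,1])

```text
clock: 15.88
position: [0.5824, 0.2218, 0.2844]
ee_rot: [-0.516, 0.516, 0.483, -0.484]
contact_force: [-0.0, -0.5, -1.6]
width: 0.0591
```

```bash
python3 go.py 588.5 238.7 198.3 86.3; python3 - <<'E'
from h import *
for n,b in(("scene",(330,170,480,310)),("top",(170,100,320,220))):
    im=vision.get_image(n)[:,:,::-1]
    cv2.imwrite(f"pics/p7{n}.png",cv2.resize(im[b[1]:b[3],b[0]:b[2]],None,fx=4,fy=4,interpolation=cv2.INTER_CUBIC))
E
```

```text
t 15.88 pos [582.4 221.8 284.4] q [ 2.530e-01  4.320e-01  1.576e+00 -1.000e-03  1.134e+00 -1.252e+00] F [-0.  -0.5 -1.6] w 59.1
jaw x yaw 86.2 tool y [-9.0e-04 -1.1e-03 -1.0e+00]
rotvec tool [-0.001 -0.001 -0.001]  shift cm in CURRENT axes [ 1.73  8.61 -0.5 ]  in TARGET axes [ 1.72  8.61 -0.5 ] dist 87.9
```

View pics/p7scene.png

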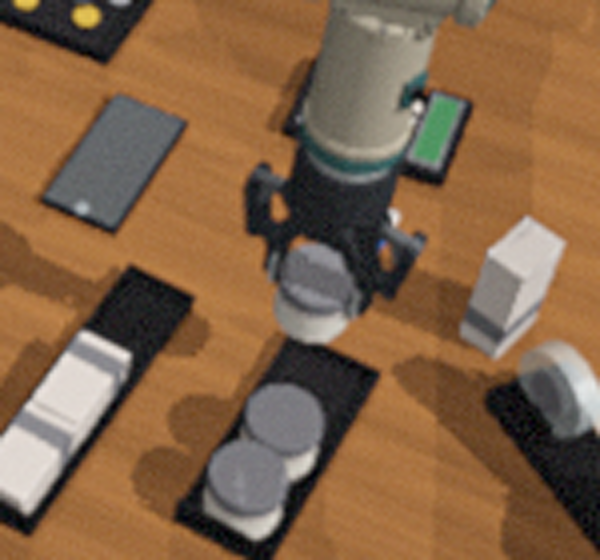

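Call:
arm_command(increments=[0,0,0,1.4,0,-0.4,1,0,0,0,0.3,3,-0.1,1,0,0,0,0,3,0,1,0,0,0,0,1,0,1,0,0,0,0,0,0,1,0,0,0,0,0,0,1])

```text
clock: 16.73
position: [0.5897, 0.2398, 0.2157]
ee_rot: [-0.515, 0.516, 0.484, -0.483]
contact_force: [-0.0, 1.3, -1.1]
width: 0.0588
```

```bash
python3 go.py 588.5 238.7 198.3 86.3; python3 - <<'E'
from h import *
for n,b in(("scene",(330,170,480,310)),("top",(170,100,320,220))):
    im=vision.get_image(n)[:,:,::-1]
    cv2.imwrite(f"pics/p8{n}.png",cv2.resize(im[b[1]:b[3],b[0]:b[2]],None,fx=4,fy=4,interpolation=cv2.INTER_CUBIC))
E
```

```text
t 16.73 pos [589.7 239.8 215.7] q [ 0.277  0.515  1.625 -0.     0.999 -1.229] F [-0.   1.3 -1.1] w 58.8
jaw x yaw 86.3 tool y [ 2.4e-03  4.0e-04 -1.0e+00]
rotvec tool [ 0.002 -0.     0.001]  shift cm in CURRENT axes [-0.12  1.74  0.12]  in TARGET axes [-0.12  1.74  0.12] dist 17.5
```

View pics/p8scene.png

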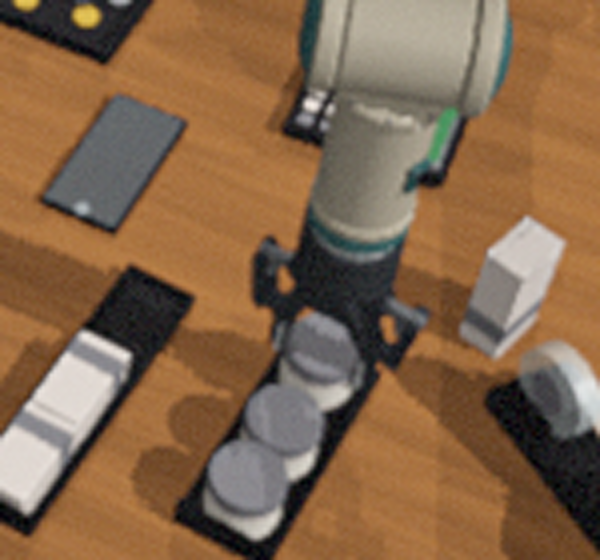

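Call:
arm_command(increments=[0,0,0,-0.1,0.8,0.1,1,0,0,0,0,0.6,0,1,0,0,0,0,0,0,1,0,0,0,0,0,0,1])

```text
clock: 17.32
position: [0.588, 0.2386, 0.2004]
ee_rot: [-0.516, 0.516, 0.483, -0.484]
contact_force: [-0.7, 0.7, -0.8]
width: 0.0586
```

Call:
arm_command(increments=[0,0,0,0,0.1,0,1,0,0,0,0,0,0,1])

```text
clock: 17.58
position: [0.588, 0.2387, 0.1995]
ee_rot: [-0.516, 0.516, 0.483, -0.484]
contact_force: [0.3, 0.1, -1.9]
width: 0.0588
```

Call:
arm_command(increments=[0,0,0,0,0.1,0,1,0,0,0,0,0,0,1])

```text
clock: 17.82
position: [0.5879, 0.2386, 0.1984]
ee_rot: [-0.516, 0.516, 0.483, -0.484]
contact_force: [0.7, 0.8, -1.3]
width: 0.0588
```

Call:
arm_command(increments=[0,0,0,0,0.1,0,1,0,0,0,0,0,0,1])

```text
clock: 18.08
position: [0.5879, 0.2387, 0.1983]
ee_rot: [-0.516, 0.516, 0.484, -0.484]
contact_force: [-2.1, -0.6, 5.4]
width: 0.0586
```

Call:
arm_command(increments=[0,0,0,0,0,0,0.5,0,0,0,0,0,0,0.1,0,0,0,0,0,0,0,0,0,0,0,-2,0,0,0,0,0,0,-5,0,0,0,0,0,0,-5,0,0,0,0,0,0,-2.5,0,0,0,0,0,0,0,0,0])

```text
clock: 19.08
position: [0.5886, 0.2389, 0.3447]
ee_rot: [-0.515, 0.517, 0.485, -0.482]
contact_force: [-0.1, -1.1, -0.6]
width: 0.0851
```

```bash
python3 go.py 456 350.2 335 71.8
```

```text
t 19.07 pos [588.6 238.9 344.7] q [ 0.276  0.4    1.467 -0.     1.269 -1.23 ] F [-0.1 -1.1 -0.6] w 85.1
jaw x yaw 86.3 tool y [ 0.0051  0.0012 -1.    ]
rotvec tool [0.005 0.253 0.002]  shift cm in CURRENT axes [10.25  0.91 13.96]  in TARGET axes [ 6.43  0.97 16.07] dist 173.4
```

```bash
cat >> h.py <<'E'
def ray(n,px,z):
    c=CP[n]; f=200/np.tan(np.radians(c["vfov"]/2)); d=c["R"].T@np.array([(px[0]-c["cx"])/f,(px[1]-c["cy"])/f,1]); o=-c["R"].T@c["t"]
    return o+d*(z-o[2])/d[2]
E
python3 - <<'E'
from h import *
S2=lambda p:uncrop(p,5,380,190); L=lambda p:uncrop(p,5,140,180)
for p in [(358,400),(505,590),(585,515)]: print("scene base",p,ray("scene",S2(p),.015).round(3))
for z in(.05,.07,.09): print("roll top",z,ray("scene",S2((445,328)),z).round(3),ray("scene",S2((405,350)),z).round(3))
for p in [(80,105),(130,45)]: print("top base",p,ray("top",L(p),.015).round(3))
for z in (.05,.07): print("top roll near end (20,0)->(85,50)",ray("top",L((85,45)),z).round(3))
E
python3 - <<'E'
import cv2
im=cv2.imread("pics/top0.png")
cv2.imwrite("pics/disp.png",cv2.resize(im[150:230,100:200],None,fx=7,fy=7,interpolation=cv2.INTER_CUBIC))
E
```

```text
scene base (358, 400) [0.542 0.367 0.015]
scene base (505, 590) [0.631 0.487 0.015]
scene base (585, 515) [0.556 0.516 0.015]
roll top 0.05 [0.489 0.399 0.05 ] [0.518 0.382 0.05 ]
roll top 0.07 [0.506 0.399 0.07 ] [0.534 0.382 0.07 ]
roll top 0.09 [0.522 0.399 0.09 ] [0.549 0.382 0.09 ]
top base (80, 105) [0.488 0.392 0.015]
top base (130, 45) [0.528 0.36  0.015]
top roll near end (20,0)->(85,50) [0.522 0.379 0.05 ]
top roll near end (20,0)->(85,50) [0.519 0.373 0.07 ]
```

View pics/disp.png

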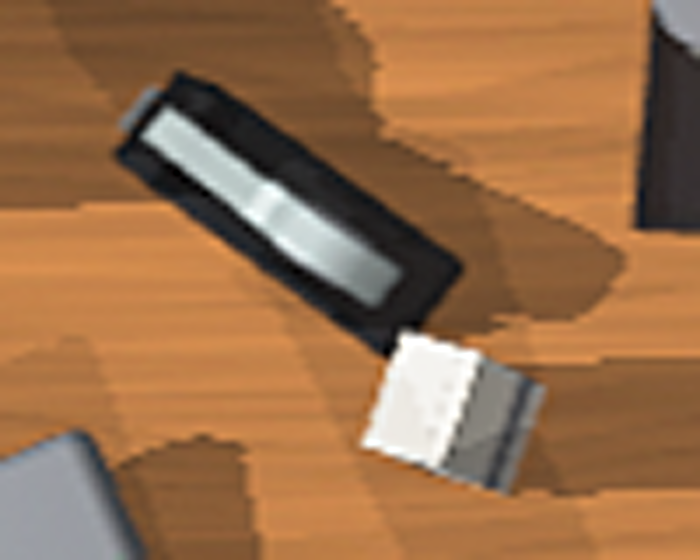

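Call:
arm_command(increments=[0,0.127,0,0,0,0,0.3,0,0.126,0,0,0,2,0.3,0,0,0,1.9,0.2,4.2,0.3,0,0,0,1.9,0.2,4.2,0.3,0,0,0,1.6,0.2,4,0.3,0,0,0,1,0,1.6,0.3,0,0,0,0,0,0,0.3,0,0,0,0,0,0,0.3])

```text
clock: 20.08
position: [0.4564, 0.3465, 0.336]
ee_rot: [-0.573, 0.573, 0.414, -0.415]
contact_force: [0.4, 0.1, -0.4]
width: 0.0595
```

```bash
python3 go.py 456 350.2 230 71.8
```

```text
t 20.07 pos [456.4 346.5 336. ] q [ 5.280e-01  3.190e-01  1.619e+00 -1.000e-03  1.204e+00 -7.240e-01] F [ 0.4  0.1 -0.4] w 59.5
jaw x yaw 71.8 tool y [ 4.0e-04 -1.1e-03 -1.0e+00]
rotvec tool [ 0.001 -0.001 -0.001]  shift cm in CURRENT axes [ 0.35 10.6   0.16]  in TARGET axes [ 0.34 10.6   0.15] dist 106.0
```

Call:
arm_command(increments=[0,0,0,0.3,2.5,0.1,0.3,0,0,0,0,1.5,0,0.3,0,0,0,0,0,0,0.3,0,0,0,0,0,0,0.3])

```text
clock: 20.58
position: [0.456, 0.35, 0.2968]
ee_rot: [-0.573, 0.573, 0.415, -0.414]
contact_force: [0.5, 0.5, 0.1]
width: 0.0596
```

```bash
python3 go.py 456 350.2 230 71.8; python3 - <<'E'
from h import *
for n,b in(("scene",(400,170,520,290)),("top",(110,140,230,250))):
    im=vision.get_image(n)[:,:,::-1]
    cv2.imwrite(f"pics/p9{n}.png",cv2.resize(im[b[1]:b[3],b[0]:b[2]],None,fx=5,fy=5,interpolation=cv2.INTER_CUBIC))
E
```

```text
t 20.57 pos [456.  350.  296.8] q [ 0.534  0.355  1.671 -0.     1.115 -0.718] F [0.5 0.5 0.1] w 59.6
jaw x yaw 71.8 tool y [ 8.e-04  0.e+00 -1.e+00]
rotvec tool [ 0.001 -0.001  0.   ]  shift cm in CURRENT axes [0.02 6.68 0.01]  in TARGET axes [0.02 6.68 0.  ] dist 66.8
```

View pics/p9scene.png

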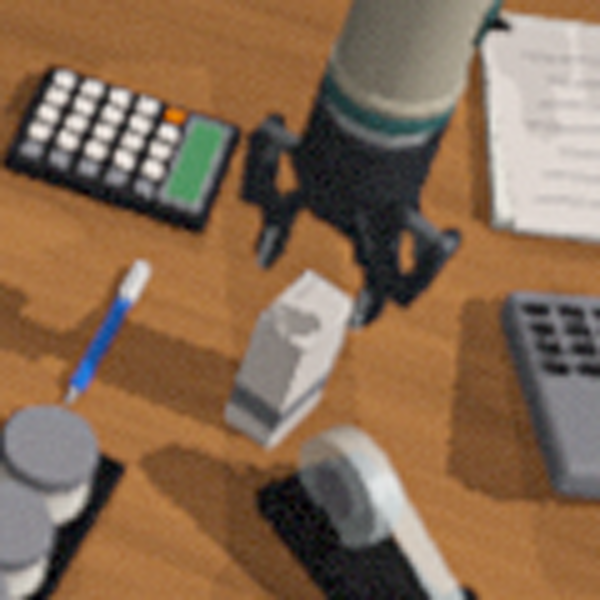

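View pics/p9top.png

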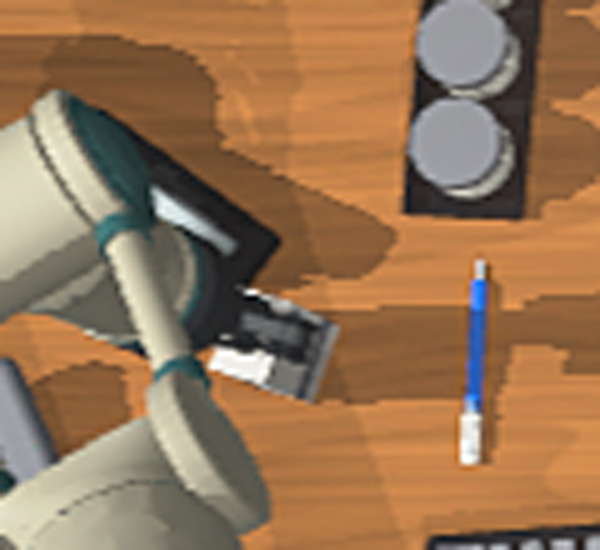

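Call:
arm_command(increments=[0,0,0,0,2,0,0.3,0,0,0,0,2.5,0,0.3,0,0,0,0,2,0,0.3,0,0,0,0,0.2,0,0.3,0,0,0,0,0,0,0.3])

```text
clock: 21.3
position: [0.4557, 0.3504, 0.2303]
ee_rot: [-0.573, 0.573, 0.415, -0.414]
contact_force: [1.0, -0.1, 0.3]
width: 0.0598
```

Call:
arm_command(increments=[0,0,0,0,0,0,0.5,0,0,0,0,0,0,0.7,0,0,0,0,0,0,1,0,0,0,0,0,0,1,0,0,0,0,0,0,1])

```text
clock: 21.92
position: [0.4557, 0.3504, 0.2305]
ee_rot: [-0.573, 0.573, 0.415, -0.414]
contact_force: [-0.3, -0.8, 6.0]
width: 0.0355
```

```bash
python3 go.py 591 -244.6 340 84.7
```

```text
t 21.93 pos [455.7 350.4 230.5] q [ 0.534  0.423  1.754 -0.     0.963 -0.718] F [-0.3 -0.8  6. ] w 35.5
jaw x yaw 71.8 tool y [ 1.9e-03  8.0e-04 -1.0e+00]
rotvec tool [ 0.002 -0.225  0.001]  shift cm in CURRENT axes [-52.28 -10.97 -31.46]  in TARGET axes [-57.99 -10.95 -18.97] dist 619.9
```

Call:
arm_command(increments=[0,0,0,0,-2,0,1,0,0,0,0,-4.5,0,1,0,-0.1,0,0,-4.5,0,1,0,-0.125,0,-2,0,-0.7,1,0,0,0,-4,0,-1.3,1,0,0,0,-5,0,-1.6,1,0,0,0,-5,0,-1.6,1,0,0,0,-5,0,-1.6,1])

```text
clock: 22.92
position: [0.5009, 0.1328, 0.3392]
ee_rot: [0.523, -0.523, -0.476, 0.477]
contact_force: [0.8, -0.4, -1.2]
width: 0.0355
```

Call:
arm_command(increments=[0,0,0,-5,0,-1.6,1,0,0,0,-5,0,-1.6,1,0,0,0,-5,0,-1.6,1,0,0,0,-5,0,-1.6,1,0,0,0,-5,0,-1.6,1,0,0,0,-4,0,-1.3,1])

```text
clock: 23.68
position: [0.5667, -0.1651, 0.3391]
ee_rot: [0.523, -0.523, -0.476, 0.476]
contact_force: [0.3, 0.7, -1.6]
width: 0.0355
```

```bash
python3 go.py 591 -244.6 340 84.7
```

```text
t 23.68 pos [ 566.7 -165.1  339.1] q [-0.401  0.341  1.576 -0.     1.224 -1.878] F [ 0.3  0.7 -1.6] w 35.5
jaw x yaw 84.6 tool y [-7.e-04 -1.e-04 -1.e+00]
rotvec tool [-0.001 -0.001 -0.   ]  shift cm in CURRENT axes [-7.68 -0.09 -3.16]  in TARGET axes [-7.69 -0.09 -3.15] dist 83.1
```

Call:
arm_command(increments=[0,0,0,-3,0,-1.3,1,0,0,0,-2,0,-0.8,1,0,0,0,0,0,0,1,0,0,0,0,0,0,1,0,0,0,0,0,0,1])

```text
clock: 24.3
position: [0.5827, -0.2135, 0.3397]
ee_rot: [0.522, -0.522, -0.477, 0.477]
contact_force: [0.7, 0.7, -1.6]
width: 0.0355
```

```bash
python3 go.py 591 -244.6 340 84.7
```

```text
t 24.30 pos [ 582.7 -213.5  339.7] q [-0.463  0.384  1.506  0.     1.251 -1.943] F [ 0.7  0.7 -1.6] w 35.5
jaw x yaw 84.8 tool y [-3.e-04  3.e-04 -1.e+00]
rotvec tool [-0.     0.001  0.   ]  shift cm in CURRENT axes [-3.02 -0.03 -1.11]  in TARGET axes [-3.02 -0.03 -1.11] dist 32.2
```

Call:
arm_command(increments=[0,0,0,-2,0,-0.8,1,0,0,0,-1,1,-0.3,1,0,0,0,0,3,0,1,0,0,0,0,2,0,1,0,0,0,0,0,0,1,0,0,0,0,0,0,1])

```text
clock: 25.05
position: [0.5915, -0.2462, 0.28]
ee_rot: [-0.522, 0.523, 0.476, -0.476]
contact_force: [0.5, -0.2, -1.4]
width: 0.0353
```

```bash
python3 go.py 591 -244.6 233.5 84.7; python3 - <<'E'
from h import *
for n,b in(("scene",(220,130,370,270)),("top",(290,90,410,210))):
    im=vision.get_image(n)[:,:,::-1]
    cv2.imwrite(f"pics/p10{n}.png",cv2.resize(im[b[1]:b[3],b[0]:b[2]],None,fx=4,fy=4,interpolation=cv2.INTER_CUBIC))
E
```

```text
t 25.05 pos [ 591.5 -246.2  280. ] q [-0.503  0.459  1.541 -0.     1.14  -1.98 ] F [ 0.5 -0.2 -1.4] w 35.3
jaw x yaw 84.7 tool y [ 8.e-04 -8.e-04 -1.e+00]
rotvec tool [ 0.001 -0.001 -0.001]  shift cm in CURRENT axes [0.16 4.65 0.07]  in TARGET axes [0.16 4.65 0.07] dist 46.5
```

View pics/p10scene.png

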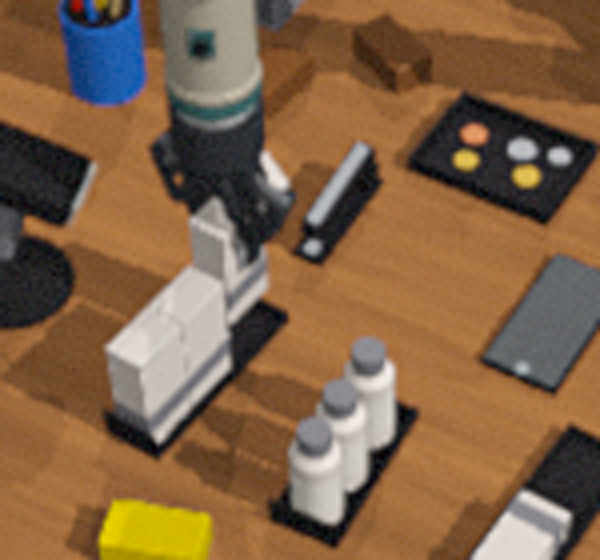

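View pics/p10top.png

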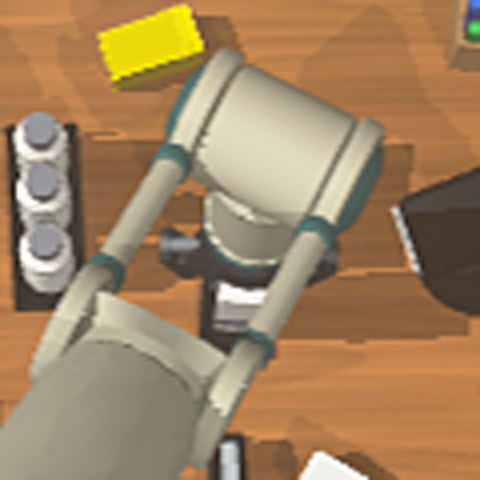

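Call:
arm_command(increments=[0,0,0,0.1,2,0,1,0,0,0,0,1.7,0,1,0,0,0,0,0.7,0,1,0,0,0,0,0,0,1,0,0,0,0,0,0,1])

```text
clock: 25.78
position: [0.5916, -0.2449, 0.2362]
ee_rot: [-0.522, 0.523, 0.476, -0.476]
contact_force: [-0.3, 0.1, -1.0]
width: 0.0356
```

Call:
arm_command(increments=[0,0,0,0,0.1,0,1,0,0,0,0,0,0,1])

```text
clock: 26.02
position: [0.5913, -0.2447, 0.2349]
ee_rot: [-0.522, 0.523, 0.476, -0.476]
contact_force: [1.0, -0.5, -0.5]
width: 0.0354
```

Call:
arm_command(increments=[0,0,0,0,0.1,0,1,0,0,0,0,0,0,1])

```text
clock: 26.28
position: [0.5913, -0.2447, 0.2336]
ee_rot: [-0.523, 0.523, 0.476, -0.476]
contact_force: [-0.6, -0.2, -0.9]
width: 0.0356
```

Call:
arm_command(increments=[0,0,0,0,0.05,0,1,0,0,0,0,0,0,1])

```text
clock: 26.52
position: [0.5913, -0.2447, 0.2336]
ee_rot: [-0.522, 0.523, 0.476, -0.476]
contact_force: [-0.6, -0.1, 3.1]
width: 0.0356
```

Floor reached. Release and rise.

Call:
arm_command(increments=[0,0,0,0,0,0,0.6,0,0,0,0,0,0,0.3,0,0,0,0,0,0,0,0,0,0,0,-2,0,0,0,0,0,0,-5,0,0,0,0,0,0,-4,0,0,0,0,0,0,-1,0,0,0,0,0,0,0,0,0])

```text
clock: 27.52
position: [0.5912, -0.2446, 0.353]
ee_rot: [-0.522, 0.523, 0.476, -0.476]
contact_force: [-0.6, 0.3, 0.5]
width: 0.0858
```

```bash
python3 go.py 429 -330.2 260 -32.1; python3 - <<'E'
from h import *
for n,b in(("scene",(220,130,370,270)),):
    im=vision.get_image(n)[:,:,::-1]
    cv2.imwrite(f"pics/p11{n}.png",cv2.resize(im[b[1]:b[3],b[0]:b[2]],None,fx=4,fy=4,interpolation=cv2.INTER_CUBIC))
E
```

```text
t 27.52 pos [ 591.2 -244.6  353. ] q [-0.501  0.403  1.442 -0.     1.297 -1.979] F [-0.6  0.3  0.5] w 85.8
jaw x yaw 84.7 tool y [ 3.e-04 -4.e-04 -1.e+00]
rotvec tool [1.000e-03 2.038e+00 0.000e+00]  shift cm in CURRENT axes [-10.02   9.3   15.36]  in TARGET axes [ -9.19   9.3  -15.87] dist 205.6
```

View pics/p11scene.png

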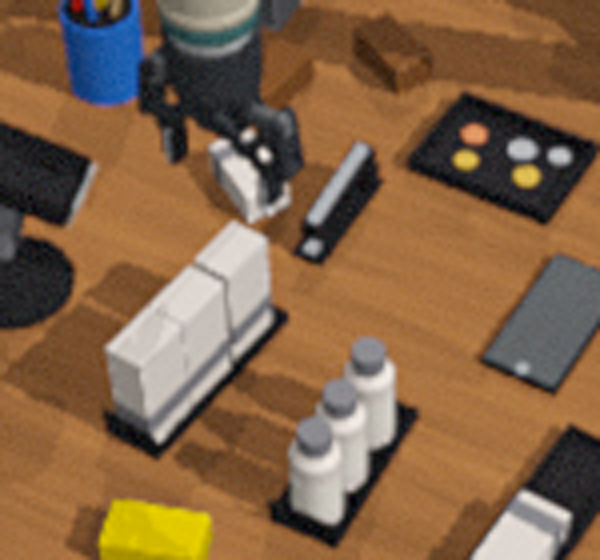

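Call:
arm_command(increments=[0,0.185,0,0,0,2,0.2,0,0.185,0,0,0,2,0.2,0,0.185,0,0,0,2,0.2,0,0.185,0,0,0,0,0.2,0,0.185,0,0,0,0,0.2,0,0.185,0,0,0,0,0.2,0,0.185,0,0,0,0,0.2,0,0.185,0,0,0,0,0.2])

```text
clock: 28.58
position: [0.5337, -0.2281, 0.3506]
ee_rot: [0.708, -0.706, 0.004, -0.001]
contact_force: [0.3, -0.1, -0.1]
width: 0.0682
```

Call:
arm_command(increments=[0,0.185,0,0,0,0,0.2,0,0.185,0,0,0,0,0.2,0,0.185,0,0,0,0,0.2,0,0,0,0,0,0,0.2])

```text
clock: 29.08
position: [0.5338, -0.2282, 0.351]
ee_rot: [0.68, -0.68, 0.195, -0.192]
contact_force: [-0.1, 0.2, 0.4]
width: 0.0681
```

```bash
python3 go.py 429 -330.2 250 -32.1
```

```text
t 29.07 pos [ 533.8 -228.2  351. ] q [-0.524  0.32   1.579 -0.     1.247  0.031] F [-0.1  0.2  0.4] w 68.1
jaw x yaw -31.8 tool y [-0.0035  0.0018 -1.    ]
rotvec tool [ 0.     0.005 -0.004]  shift cm in CURRENT axes [ -3.5   10.12 -14.19]  in TARGET axes [ -3.46  10.1  -14.21] dist 177.7
```

Call:
arm_command(increments=[0,0.005,0,-0.9,1,-3.5,0.2,0,0,0,-1.2,3,-4.7,0.2,0,0,0,-1,4,-4.2,0.2,0,0,0,-0.4,2,-1.7,0.2,0,0,0,0,0,0,0.2,0,0,0,0,0,0,0.2])

```text
clock: 29.82
position: [0.4302, -0.3291, 0.2535]
ee_rot: [-0.679, 0.68, -0.195, 0.196]
contact_force: [0.5, -0.3, -0.3]
width: 0.0684
```

```bash
python3 go.py 429 -330.2 184 -32.1; python3 - <<'E'
from h import *
for n,b in(("scene",(230,130,350,230)),("top",(320,160,440,260))):
    im=vision.get_image(n)[:,:,::-1]
    cv2.imwrite(f"pics/p12{n}.png",cv2.resize(im[b[1]:b[3],b[0]:b[2]],None,fx=5,fy=5,interpolation=cv2.INTER_CUBIC))
E
```

```text
t 29.82 pos [ 430.2 -329.1  253.5] q [-0.782  0.355  1.8    0.     0.986 -0.221] F [ 0.5 -0.3 -0.3] w 68.4
jaw x yaw -32.1 tool y [ 8.e-04 -3.e-04 -1.e+00]
rotvec tool [-0.    -0.     0.001]  shift cm in CURRENT axes [-0.05  6.95 -0.16]  in TARGET axes [-0.05  6.95 -0.16] dist 69.5
```

View pics/p12scene.png

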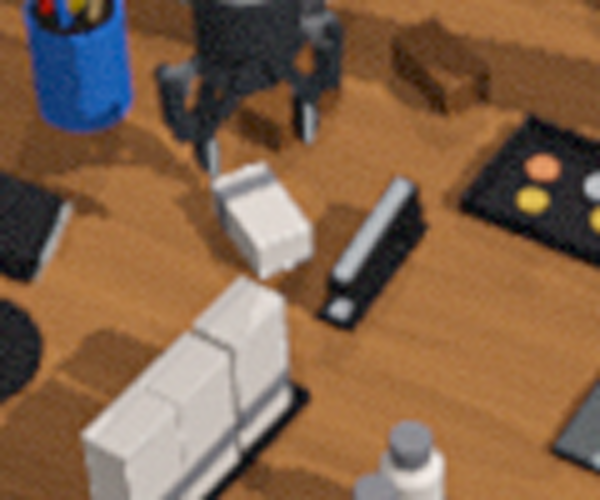

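View pics/p12top.png

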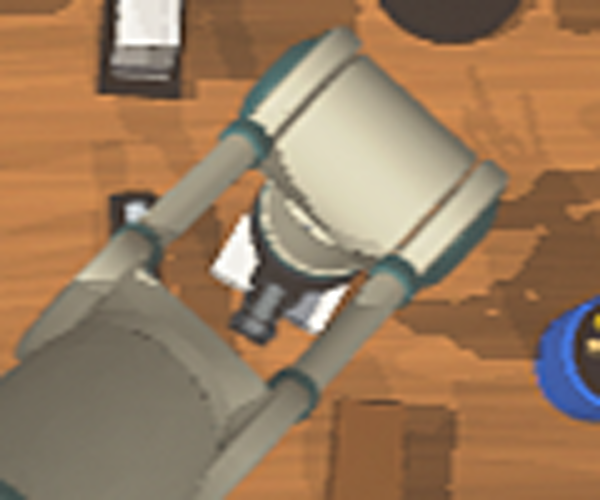

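Call:
arm_command(increments=[0,0,0,0,2,-0.1,0.2,0,0,0,0,2.5,0,0.2,0,0,0,0,2,0,0.2,0,0,0,0,0.4,0,0.2,0,0,0,0,0,0,0.2])

```text
clock: 30.55
position: [0.4297, -0.33, 0.1848]
ee_rot: [-0.679, 0.68, -0.195, 0.196]
contact_force: [0.3, 0.0, -0.3]
width: 0.0685
```

```bash
python3 go.py 429 -330.2 184 -32.1; python3 - <<'E'
from h import *
for n,b in(("scene",(230,130,350,230)),):
    im=vision.get_image(n)[:,:,::-1]
    cv2.imwrite(f"pics/p13{n}.png",cv2.resize(im[b[1]:b[3],b[0]:b[2]],None,fx=5,fy=5,interpolation=cv2.INTER_CUBIC))
E
```

```text
t 30.55 pos [ 429.7 -330.   184.8] q [-0.783  0.441  1.876 -0.     0.823 -0.222] F [ 0.3  0.  -0.3] w 68.5
jaw x yaw -32.1 tool y [ 9.0e-04 -1.1e-03 -1.0e+00]
rotvec tool [ 0.    -0.001  0.001]  shift cm in CURRENT axes [-0.05  0.08 -0.06]  in TARGET axes [-0.05  0.08 -0.06] dist 1.1
```

View pics/p13scene.png

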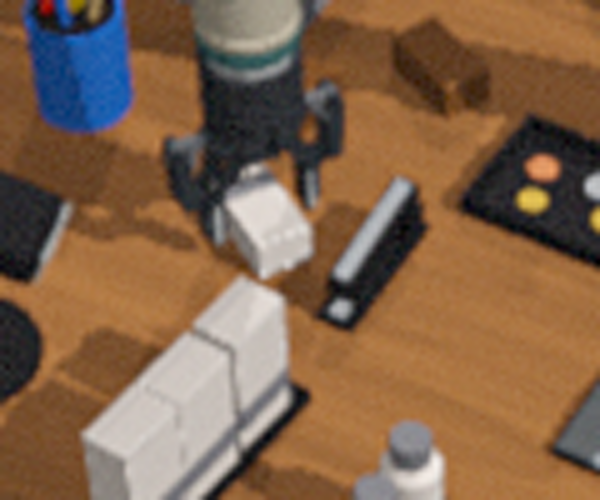

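Call:
arm_command(increments=[0,0,0,0,0,0,0.4,0,0,0,0,0,0,0.6,0,0,0,0,0,0,1,0,0,0,0,0,0,1,0,0,0,0,0,0,1])

```text
clock: 31.22
position: [0.4294, -0.3304, 0.1852]
ee_rot: [-0.679, 0.68, -0.195, 0.197]
contact_force: [-0.3, 0.3, 5.8]
width: 0.0431
```

```bash
python3 go.py 602 84 300 -94.4
```

```text
t 31.23 pos [ 429.4 -330.4  185.2] q [-0.784  0.441  1.876 -0.     0.823 -0.222] F [-0.3  0.3  5.8] w 43.1
jaw x yaw -32.2 tool y [ 0.0015 -0.0015 -1.    ]
rotvec tool [-1.000e-03  1.086e+00  2.000e-03]  shift cm in CURRENT axes [ -7.46 -11.52  44.26]  in TARGET axes [-42.64 -11.48  14.03] dist 463.4
```

Call:
arm_command(increments=[0,0,0,0,-2,0,1,0,0,0,0,-4,0,1,0,0.181,0,0,-3.5,0,1,0,0.181,0,0,-2,0,1,0,0.181,0,0,0,0,1,0,0.181,0,0,0,0,1,0,0.181,0,0,0,0,1,0,0.181,0,0,0,0,1])

```text
clock: 32.22
position: [0.4288, -0.3299, 0.2989]
ee_rot: [0.479, -0.479, 0.521, -0.52]
contact_force: [-0.2, -0.0, -1.5]
width: 0.043
```

```bash
python3 go.py 602 84 300 -94.4
```

```text
t 32.23 pos [ 428.8 -329.9  298.9] q [-0.784  0.307  1.741 -0.     1.094  0.87 ] F [-0.2 -0.  -1.5] w 43.0
jaw x yaw -94.8 tool y [-5.e-04  2.e-04 -1.e+00]
rotvec tool [ 0.    -0.007 -0.   ]  shift cm in CURRENT axes [-42.69  -0.11  13.82]  in TARGET axes [-42.6   -0.11  14.09] dist 448.7
```

Call:
arm_command(increments=[0,-0.006,0,-3,0,1,1,0,0,0,-5,0,1.6,1,0,0,0,-5,0,1.6,1,0,0,0,-5,0,1.7,1,0,0,0,-5,0,1.7,1,0,0,0,-5,0,1.7,1,0,0,0,-5,0,1.7,1,0,0,0,-4,0,1.3,1])

```text
clock: 33.22
position: [0.5786, 0.0321, 0.2988]
ee_rot: [0.482, -0.482, 0.517, -0.517]
contact_force: [0.2, 0.2, -0.7]
width: 0.0432
```

Call:
arm_command(increments=[0,0,0,-3,0,1,1,0,0,0,-1,0,0.3,1,0,0,0,0,0,0,1,0,0,0,0,0,0,1])

```text
clock: 33.72
position: [0.5936, 0.068, 0.2989]
ee_rot: [-0.481, 0.482, -0.518, 0.518]
contact_force: [0.1, -0.3, -1.1]
width: 0.0433
```

```bash
python3 go.py 602 84 188.2 -94.4; python3 - <<'E'
from h import *
for n,b in(("scene",(300,150,450,290)),("top",(200,90,320,210))):
    im=vision.get_image(n)[:,:,::-1]
    cv2.imwrite(f"pics/p14{n}.png",cv2.resize(im[b[1]:b[3],b[0]:b[2]],None,fx=4,fy=4,interpolation=cv2.INTER_CUBIC))
E
```

```text
t 33.73 pos [593.6  68.  298.9] q [-2.000e-03  3.840e-01  1.617e+00 -1.000e-03  1.141e+00  1.641e+00] F [ 0.1 -0.3 -1.1] w 43.3
jaw x yaw -94.1 tool y [-9.e-04 -1.e-03 -1.e+00]
rotvec tool [0.001 0.005 0.001]  shift cm in CURRENT axes [-1.66 11.07  0.73]  in TARGET axes [-1.66 11.07  0.72] dist 112.1
```

View pics/p14scene.png

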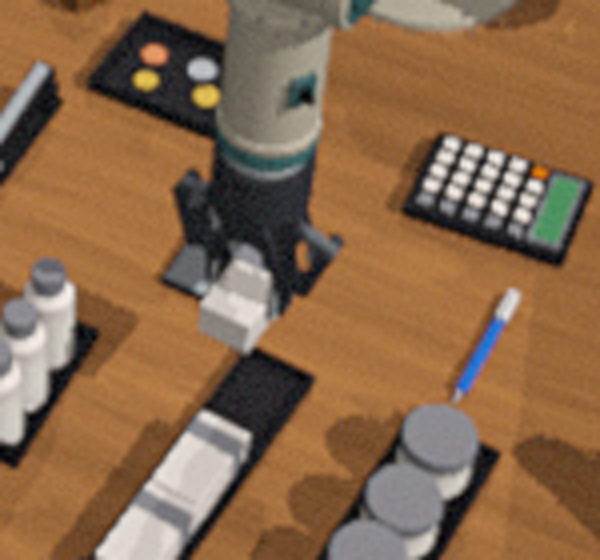

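Call:
arm_command(increments=[0,0.004,0,-1.3,0,0.6,1,0,0,0,-0.3,2,0.1,1,0,0,0,0,3.5,0,1,0,0,0,0,2,0,1,0,0,0,0,0.5,0,1,0,0,0,0,0,0,1,0,0,0,0,0,0,1])

```text
clock: 34.7
position: [0.6028, 0.0846, 0.2202]
ee_rot: [-0.481, 0.48, -0.518, 0.519]
contact_force: [0.8, -0.6, -1.7]
width: 0.0434
```

```bash
python3 go.py 602 84 188.2 -94.4; python3 - <<'E'
from h import *
for n,b in(("scene",(300,150,450,290)),("top",(200,90,320,210))):
    im=vision.get_image(n)[:,:,::-1]
    cv2.imwrite(f"pics/p15{n}.png",cv2.resize(im[b[1]:b[3],b[0]:b[2]],None,fx=4,fy=4,interpolation=cv2.INTER_CUBIC))
E
```

```text
t 34.70 pos [602.8  84.6 220.2] q [ 0.025  0.476  1.687 -0.     0.976  1.672] F [ 0.8 -0.6 -1.7] w 43.4
jaw x yaw -94.3 tool y [ 2.3e-03 -2.0e-04 -1.0e+00]
rotvec tool [-0.002  0.002  0.   ]  shift cm in CURRENT axes [ 0.07  3.2  -0.09]  in TARGET axes [ 0.07  3.2  -0.08] dist 32.0
```

View pics/p15scene.png

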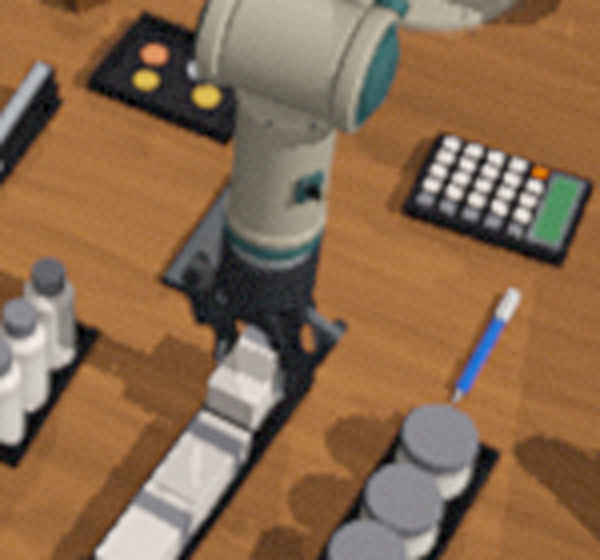

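View pics/p15top.png

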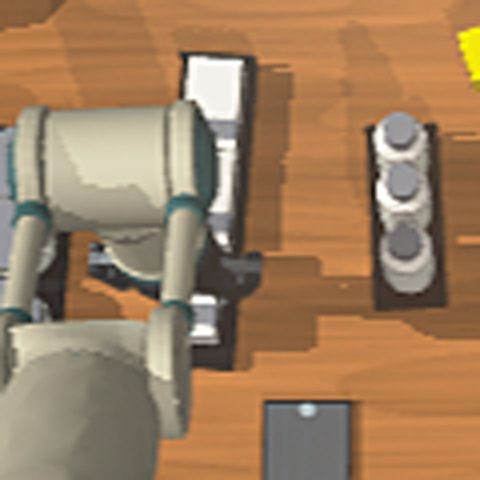

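Call:
arm_command(increments=[0,0,0,0,1.3,-0.1,1,0,0,0,0,1.2,0,1,0,0,0,0,0.5,0,1,0,0,0,0,0,0,1,0,0,0,0,0,0,1])

```text
clock: 35.42
position: [0.6012, 0.0846, 0.1887]
ee_rot: [-0.481, 0.481, -0.518, 0.518]
contact_force: [0.1, 0.1, -0.6]
width: 0.0432
```

Call:
arm_command(increments=[0,0,0,0,0.1,0,1,0,0,0,0,0,0,1])

```text
clock: 35.67
position: [0.6013, 0.0847, 0.1882]
ee_rot: [-0.481, 0.481, -0.518, 0.519]
contact_force: [-0.9, 1.1, 1.2]
width: 0.0434
```

Call:
arm_command(increments=[0,0,0,0,0.1,0,1,0,0,0,0,0,0,1])

```text
clock: 35.92
position: [0.6012, 0.0847, 0.1882]
ee_rot: [-0.481, 0.481, -0.518, 0.519]
contact_force: [-2.1, 0.5, 6.6]
width: 0.043
```

Seated. Release, rise, and back away for a full check.

Call:
arm_command(increments=[0,0,0,0,0,0,0.6,0,0,0,0,0,0,0.3,0,0,0,0,0,0,0.2,0,0,0,0,-2,0,0.2,0,0,0,0,-5,0,0.2,0,0,0,0,-5,0,0.1,0,0,0,0,-4,-3,0,0,0,0,0,0,-5,0])

```text
clock: 36.92
position: [0.523, 0.0906, 0.3503]
ee_rot: [-0.483, 0.478, -0.516, 0.521]
contact_force: [-0.6, 0.3, -0.9]
width: 0.0855
```

Call:
arm_command(increments=[0,0,0,0,0,-6,0,0,0,0,0,0,-6,0,0,0,0,0,0,-6,0,0,0,0,0,0,-6,0,0,0,0,0,0,0,0,0,0,0,0,0,0,0])

```text
clock: 37.67
position: [0.2826, 0.1088, 0.3475]
ee_rot: [-0.482, 0.48, -0.518, 0.519]
contact_force: [1.1, -0.9, 0.7]
width: 0.0854
```

```bash
python3 go.py; python3 - <<'E'
from h import *
for n,b,s in(("scene",(230,150,430,300),4),("top",(180,90,380,190),4)):
    im=vision.get_image(n)[:,:,::-1]; cv2.imwrite(f"pics/f16{n}.png",im)
    cv2.imwrite(f"pics/p16{n}.png",cv2.resize(im[b[1]:b[3],b[0]:b[2]],None,fx=s,fy=s,interpolation=cv2.INTER_CUBIC))
E
```

```text
t 37.67 pos [282.6 108.8 347.5] q [ 0.137 -0.107  2.091 -0.     1.155  1.782] F [ 1.1 -0.9  0.7] w 85.4
jaw x yaw -94.3 tool y [ 2.7e-03 -1.0e-04 -1.0e+00]
```

View pics/p16scene.png

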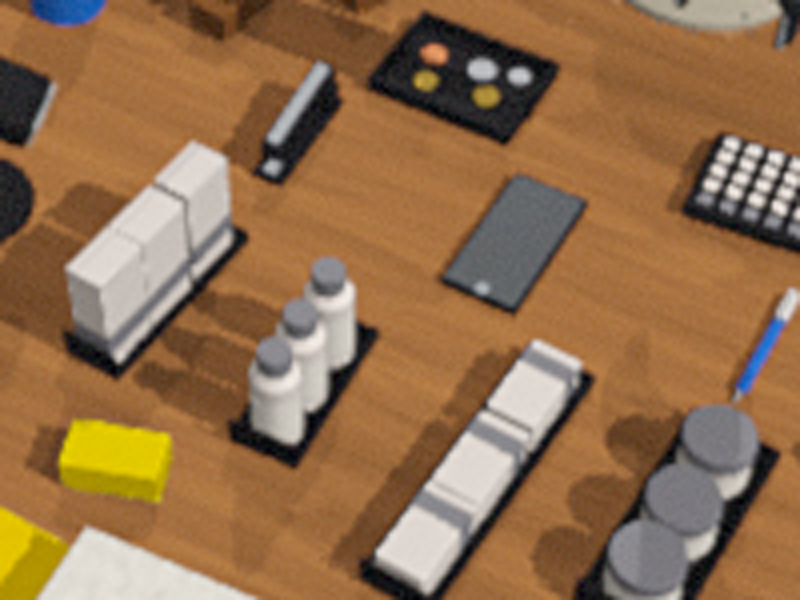

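View pics/p16top.png

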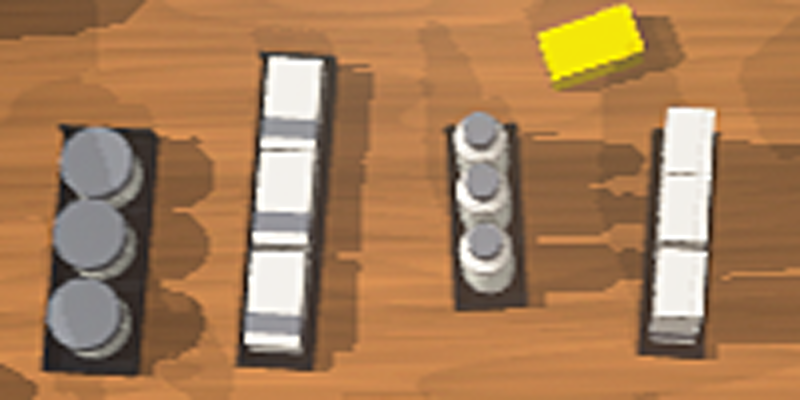

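View pics/f16top.png

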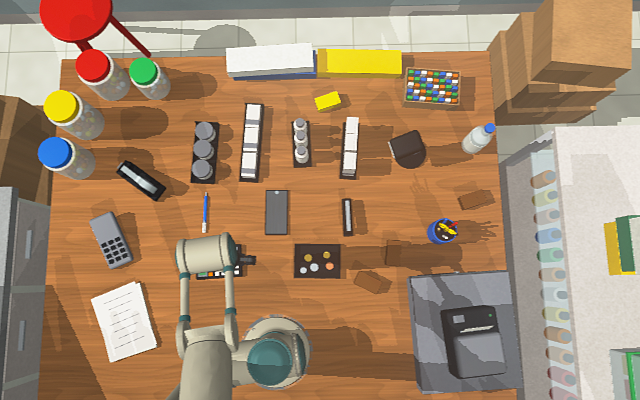

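```bash
python3 - <<'E'
import cv2
a=cv2.imread("pics/scene0.png").astype(int)[190:232,337:380];b=cv2.imread("pics/f16scene.png").astype(int)[190:232,337:380]
print("phone diff",abs(a-b).mean())
from rig import ticket; print(ticket.sign_off())
E
```

```text
phone diff 5.070874861572536
the job is handed in; nothing more can be done
None
```

All four toiletries are back in their own trays and released, and the job was handed in at about 38 s on the robot's clock.

- **How each went in:** I lowered each one until I felt it touch the tray floor, at most about 7 N upward on the tool. Each touched down 2.8 to 3.1 mm higher than it had stood on the counter, which matches the 3 mm tray floor.
- **Final pictures:** both camera views show the bottle, jar and carton upright and in line with their rows. The soap lies flat with its band toward the robot, like its fellows. The arm is well clear of everything.
- **Phone:** it shows no visible movement. The average pixel difference over the phone was 5, which I put down to noise and shadow changes.
- **Extra step with the bottle:** I set it down once on the bare counter and gripped it 14 mm higher. In the first grip the gripper's body would only just have cleared the neighbouring bottles' caps.
- **Camera disagreement:** the two cameras differed by roughly 4 to 9 mm on object positions. I used values between the two, mostly from the top view, and that stayed within the room in the trays.

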